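Pack the last sweet round into the tube and tamp the column home

ROBOT

A 6-joint arm with a two-finger parallel gripper is mounted at the origin on the work surface. World frame = base frame: x ahead of the robot, y to its left, z up, the work surface at z = 0. Lengths are in m, angles in rad, forces in N, time in s.
With the tool pointing down it reaches from about 0.225 to 0.875 m from the base axis. Payload 3.4 kg.
Tool frame: the origin (TCP) lies between the finger pads; the fingertips stand manip.finger_overhang ahead of it and the grasp point (between the pads) lies 6 mm ahead of it (manip.finger_overhang is the distance from the TCP to the fingertips, in m); z points along the fingers, y is the direction in which the jaws open and shut (so a half turn about z gives the same grasp; the last joint's range is limited). The gripper opens to 85 mm and grips with 20 to 120 N. Pads are 22 mm wide; open, the fingers measure 114 mm over their backs; the gripper's body (76 mm by 85 mm) begins 54 mm behind the grasp point. The pads swing forward as they close: fully open they stand 13 mm farther back than shut.
Start: joints at [1.209, 0.276, 1.505, -0, 1.361, -0.121], TCP at [0.137, 0.558, 0.256] pointing down, gripper open.
Joint ranges: [-2.89, 2.89], [-0.75, 2.08], [0.22, 2.7], [-1.18, 4.32], [0.11, 2.71], [-2.7, 2.7]. Speed limits (rad/s): [2.57, 2.57, 3.14, 3.14, 3.14, 3.14].

INTERFACE

Orientations are given as a unit quaternion [w, x, y, z].
In Python, from rig import telemetry, eyes, manip gives the robot as it stands.
- The arm moves only by the tool carry_out, never from a script. Its argument "plan" is one flat list of numbers, 7 for each row, row after row: the turn, a rotation vector about the tool's x, y, z in rad, then the shift along the tool's x, y, z in cm, then the opening, from -1 (shut) to 1 (fully open). In form: [wx, wy, wz, x, y, z, jaw, wx, wy, wz, x, y, z, jaw, ...]. A call has 1 to 10 rows; each row shifts and turns the pose as measured when the row begins, along the tool's axes as they then stand; what a row does not reach is not made up. A row lasts 1/8 s, in which the tool goes at most 62.5 mm and 10.7 degrees, less where a joint would pass 70% of its speed; a pose out of reach is approached as far as the arm can. A call is refused whole if a number of a shift passes 6.25 or a number of a turn 0.188, either way. A call with a gripper value outside its range is refused whole. The fingers move at their own pace and stop on an object; "force" is the grip in N (left out, the last holds). Time passes only in rows, so rows that do not move let the fingers close. It gives the time, the measured TCP pose, the force and the opening at its end, in the units of the state.
- telemetry.get_state(): the state, without advancing time (a new reading comes with each control period).
- eyes.get_image(name): name is "scene" or "top" or "wrist"; returns a dict with "frame" (420x560x3 uint8, red, green, blue), "mtx" (3x3 intrinsics, pixels), "world_from_camera" (4x4, takes a point from camera to world coordinates); the wrist camera has in their place "hand_eye" (4x4, takes a point from camera to tool coordinates, whose origin is the TCP and whose axes are the flange's). Camera axes: x right, y up, looking along -z (the intrinsics and any distortion apply to the point x, -y, -z); pixel columns grow to the right and rows downward; lengths in m; the calibration is good to about 2 mm. A picture is of the moment at which its call begins: read the wrist's pose just before it. There is no depth.
- manip.sign_off(): hands the job in, once; it reports no verdict.
The state is a dict: "clock": time; "qpos": joint angles; "qd": joint speeds; "effort": joint torques, N m; "position": TCP position; "ee_rot": TCP orientation; "contact_force": force on the tool from outside, world axes, zero at the start; "moment": the same for the moment, N m; "width": finger opening in m.
Only numpy, scipy, OpenCV 4.12 (cv2) and the standard library are available. Lean on these libraries where they do the work, as an engineer would, in place of code of your own. Each camera call takes 0.05 s, during which the arm holds its last target.

TASK

Put the cream-coloured round from the cutting board into the open tube where another cream round is hanging stuck part-way down. Then take the tamping rod and push both rounds down until they bottom out on the packed column, lean on it firmly with about 16 newtons for a good moment (the rounds crack above 22), and put the rod back upright in its stand. Leave everything else on the table where it is.

Things in the scene. Friction and masses are not known exactly. Their poses are not given: they have to be found in the camera images.
- last_round: The loose cream round to be packed: pressed sweet disc, diameter 34, height 20, about 24 g, lying flat on the cutting board beside two dark red ones of the same size. Origin at the centre of its underside, z up.
- hung_round: The same kind of cream round, stuck in the tube: soft white ribs in the bore hold it by friction with its underside 64 to 70 above the tube's underside, clear of the column below. It slides down under a steady push of roughly 3 to 7 N in all (also with the last round on top). Origin at the centre of its underside, z up.
- tube: The clear tube being packed, one of three fixed in the rack (which socket varies). Height 110, outside diameter 44, bore 38, lip flared to 43 over the top 5. Three soft ribs stand in the bore up to 88, leaving a 34 circle that gives outward, and lean back into the wall above that. Origin at the centre of its underside (on the rack), z up along the tube.
- tube_mouth (a point): Centre of the tube's mouth at its rim, 110 above its underside. Down in the tube two rounds are packed on a foam pad; this column's top is not measured, anywhere from 24 to 52 above the tube's underside, so it must be felt. It gives on its foam: 5 N to start, then about 4.5 N per mm, up to 8 mm; most stays in, so the push fades fast if the rod backs off a millimetre.
- rod: Tamping rod, 120 g, standing upright in its stand, 140 long: white foot of diameter 28 (10 high) and white shaft of diameter 20 below, a red collar of diameter 40 from 80 to 88 above the foot's underside, above it the red grip of diameter 28 from 88 to 140 (the top). Origin at the centre of the foot's underside, z up along the rod.
- stand: Fixed round dark wooden stand of the rod: outside diameter 60, height 50, hole of diameter 36, hole floor 8 above the table. Origin at the centre of its underside.
- rack: Fixed wooden filling rack, a slab 90 (x) x 280 (y) x 18. The three tubes stand on it in a row along its y axis, 85 apart. Origin at the centre of its underside on the table.
- board: Fixed dark wooden cutting board 140 (x) x 240 (y) x 18. The three loose rounds lie on it in a row along its y axis, 75 apart. Origin at the centre of its underside on the table.
- full_tube: Finished tube in the rack with a red cap of diameter 51; height 122. Fixed. Origin at the centre of its underside. Not part of the job.
- empty_tube: Empty clear open tube in the rack, same shape as the tube being packed (without ribs). Fixed. Origin at the centre of its underside. Not part of the job.
- haw_round_a: Dark red round, diameter 34, height 20, on the board. Leave it. Origin at the centre of its underside.
- haw_round_b: Another dark red round, diameter 34, height 20, on the board. Leave it. Origin at the centre of its underside.
- glue_stick: Standing green and white glue stick, diameter 26, height 95. Leave it. Origin at the centre of its underside.
- carton: White carton 160 (x) x 100 (y) x 46. Leave it. Origin at the centre of its underside.
- knife: Knife lying on the table, red handle towards its -x, 225 long along x, 18 high. Leave it. Origin on the underside near its middle.
Mind the look-alikes: they are no part of the job. Leave any purple look-alike of the last_round alone.

How it is judged:
On the way, in this order (a step that is already met when the one before it is completed fails the run):
1. the last cream round sits in the tube on top of the stuck one, let go (z of last_round in the frame of tube below 0.097 m and horizontal distance between last_round and tube below 0.006 m and contact force between the fingers and last_round below 0.1 N), for 0.2 s.
2. the rod leans on the rounds with over 11 N (more than the wall friction alone can hold, so they bear on the packed column) with both rounds down at the column, for 0.3 s (contact force between rod and last_round above 11 N and z of hung_round in the frame of tube below 0.055 m and z of last_round in the frame of tube below 0.075 m), for 0.3 s.
At the end, for the whole second after the job is handed in: Both rounds lie where they were pressed home: stuck one below 55 mm and last one below 75 mm above the tube's underside, 22.5 mm apart at most, within 6 mm of its axis; rod at rest in its stand, on the floor, within 8 mm of centre and 0.15 rad of upright (z of hung_round in the frame of tube below 0.055 m and horizontal distance between each of hung_round, last_round and tube below 0.006 m and z of last_round in the frame of tube below 0.075 m and distance between last_round and hung_round below 0.0225 m and horizontal distance between rod and stand below 0.008 m and z of rod in the frame of stand below 0.012 m and angle between rod's own z axis and vertical below 0.15 rad and linear speed of rod below 0.02 m/s); the robot touches nothing.
It fails at once if the rod pushes on the round with more than 22 N (it cracks) (contact force between rod and last_round above 22 N).
It fails at once if a bystander (red rounds, glue stick, carton, knife) is moved more than 15 mm (distance of any of haw_round_a, haw_round_b, glue_stick, carton, knife from where it was at the start of the episode above 0.015 m).
It also fails if it takes over 72 s, if anything falls off the work surface, if the arm or the gripper's body presses on something with over 40 N, if the wrist force passes 120 N, or if a joint passes its speed limit or range.

## Working session

There is one attempt and no reset: what is moved stays moved. The work goes in short steps, Python scripts to look and compute and a tool call to move; the robot and the scene stay as the last step left them, time stands still between calls to the robot, and variables do not carry over. Pictures are saved under pics/ and viewed, and the job is handed in when it is done.

Besides the shell and the picture viewer there is one more tool, called after "Emit:" as name(argument=value, ...), one argument or row to a line, values as JSON. carry_out: Moves the arm, as the interface text tells. Its arguments: {"type":"object","properties":{"plan":{"type":"array","items":{"type":"number"}},"force":{"type":"number"}},"required":["plan"]}

```bash
mkdir -p pics; ls
cat > h.py <<'E'
from rig import telemetry, eyes, manip
import numpy as np, cv2
def snap(n,out):
    s=telemetry.get_state(); d=eyes.get_image(n); cv2.imwrite('pics/'+out,d['frame'][:,:,::-1]); return s,d
E
python3 - <<'E'
from h import *
print(telemetry.get_state(), manip.finger_overhang)
for n in ['scene','top']:
    s,d=snap(n,n+'0.png'); print(n,d.keys(),d['mtx'],d['world_from_camera'])
    np.savez(n+'.npz',**{k:v for k,v in d.items() if isinstance(v,np.ndarray)})
s,d=snap('wrist','wrist0.png'); print(d)if 0 else print(d['mtx'],d['hand_eye'],d.keys())
E
```

```text
pics
{'clock': 0.0, 'qpos': array([ 1.20903386e+00,  2.76598739e-01,  1.50617821e+00,  3.13492419e-05,
        1.36073458e+00, -1.21002319e-01]), 'qd': array([ 0.0005606 , -0.00136495,  0.00097335,  0.00078041,  0.00166944,
       -0.00072035]), 'effort': array([-2.27410637e-04, -4.16776121e+01, -2.45803124e+01, -1.91351087e-04,
        1.15950953e-02, -1.26393556e-05]), 'position': array([0.13691629, 0.55793104, 0.25541961]), 'ee_rot': array([-2.44230981e-04,  1.20092743e-01,  9.92762213e-01, -9.27956114e-04]), 'contact_force': array([0.16656465, 0.61851184, 0.28634578]), 'moment': array([ 0.00331363, -0.00196593,  0.00383599]), 'width': 0.08568300109758535} 0.025
scene dict_keys(['frame', 'mtx', 'world_from_camera']) [[399.98997426   0.         275.55858641]
 [  0.         399.98997426 208.70474582]
 [  0.           0.           1.        ]] [[ 0.59261518 -0.62858595  0.50367346  1.0398561 ]
 [ 0.80536063  0.47341394 -0.35675412 -0.30796517]
 [-0.01419541  0.61705668  0.78679066  0.87617233]
 [ 0.          0.          0.          1.        ]]
top dict_keys(['frame', 'mtx', 'world_from_camera']) [[437.03139112   0.         280.10643392]
 [  0.         437.03139112 205.75779611]
 [  0.           0.           1.        ]] [[-0.02087458  0.98134153 -0.19113621  0.29418483]
 [-0.99959714 -0.02416303 -0.01488995  0.01437837]
 [-0.01923056  0.19074838  0.98145058  1.35590367]
 [ 0.          0.          0.          1.        ]]
[[294.03976212   0.         278.95233527]
 [  0.         294.03976212 209.34179604]
 [  0.           0.           1.        ]] [[ 1.76646517e-05  9.50390808e-01  3.11058375e-01  8.01172362e-02]
 [ 9.99999828e-01  1.65739058e-04 -5.63178939e-04  7.35998520e-04]
 [-5.86794609e-04  3.11058331e-01 -9.50390641e-01 -1.18113073e-01]
 [ 0.00000000e+00  0.00000000e+00  0.00000000e+00  1.00000000e+00]] dict_keys(['frame', 'mtx', 'hand_eye'])
```

View pics/scene0.png

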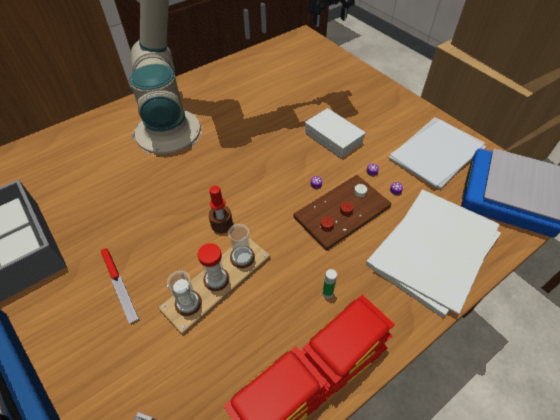

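View pics/top0.png

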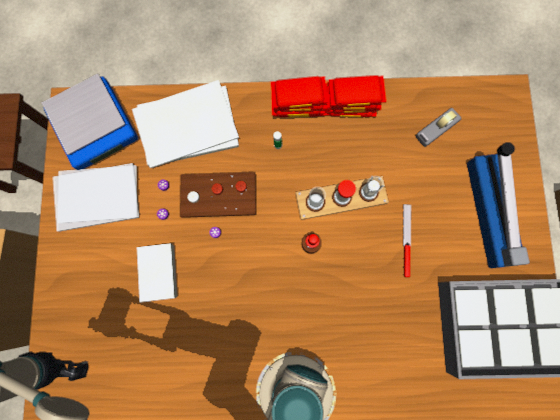

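View pics/wrist0.png

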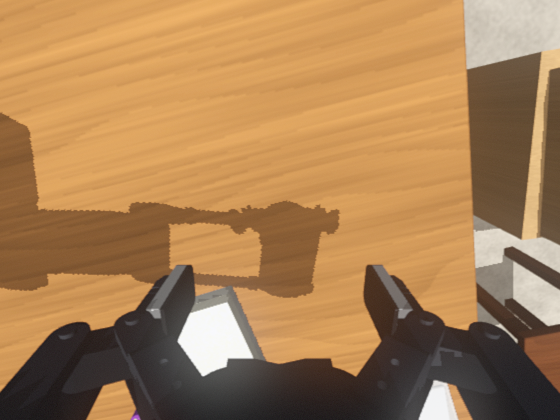

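Top view: the cream round is at about (193,197) on the board. Dark red rounds are at (217,188) and (240,186), and purple look-alikes at (163,185), (163,214) and (215,232). For the tubes, (372,188) holds white or cream contents, (346,188) is red-capped, and (315,200) seems empty. I'll check these in enlarged crops.

Run:
```python
from h import *
t=cv2.imread('pics/top0.png'); s=cv2.imread('pics/scene0.png')
def c(i,x,y,w,h,f): return cv2.resize(i[y:y+h,x:x+w],None,fx=f,fy=f,interpolation=cv2.INTER_CUBIC)
a=c(t,150,160,250,100,3.2); b=c(s,150,180,130,150,2.6) ; d=c(s,290,160,120,90,3.3)
H=max(b.shape[0],d.shape[0]); im=np.zeros((a.shape[0],800,3),np.uint8); im[:,:a.shape[1]]=a
cv2.imwrite('pics/c1.png',im)
im=np.zeros((H,b.shape[1]+d.shape[1],3),np.uint8); im[:b.shape[0],:b.shape[1]]=b; im[:d.shape[0],b.shape[1]:]=d
cv2.imwrite('pics/c2.png',im)
```

```text
(no output)
```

View pics/c1.png

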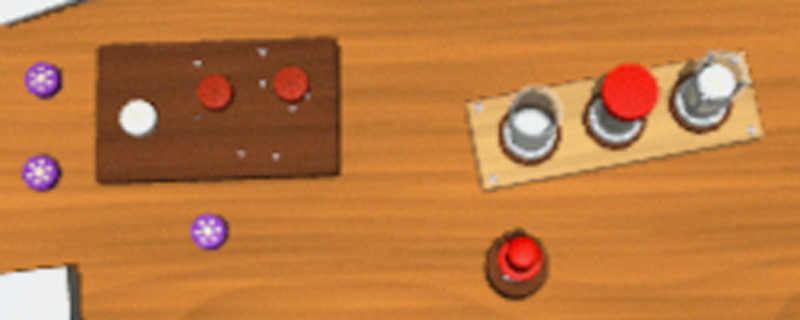

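View pics/c2.png

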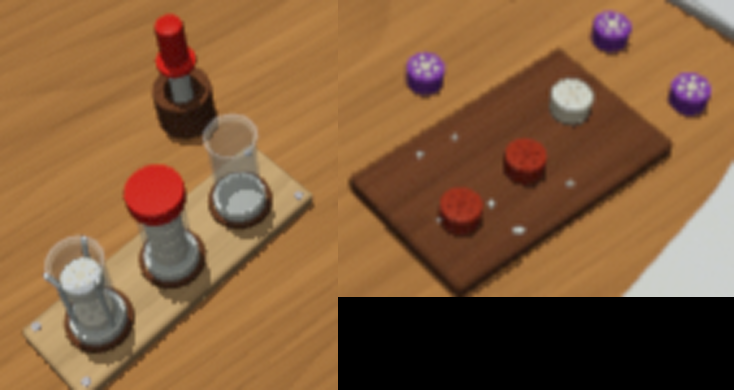

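```bash
cat >> h.py <<'E'
def hit(uv,z,K,T):
    r=T[:3,:3]@np.array([(uv[0]-K[0,2])/K[0,0],-(uv[1]-K[1,2])/K[1,1],-1]); o=T[:3,3]
    return o+r*(z-o[2])/r[2]
def proj(P,K,T):
    p=np.linalg.inv(T)@np.append(P,1); return np.array([K[0,2]+K[0,0]*p[0]/-p[2],K[1,2]+K[1,1]*p[1]/p[2]])
from scipy.spatial.transform import Rotation as R
def wT(s,d):
    q=s['ee_rot']; T=np.eye(4); T[:3,:3]=R.from_quat([q[1],q[2],q[3],q[0]]).as_matrix(); T[:3,3]=s['position']
    return T@d['hand_eye']
E
python3 - <<'E'
from h import *
t=np.load('top.npz');s=np.load('scene.npz')
f=lambda x,y:(x/3.2+150-.35,y/3.2+160-.35)
for n,uv,z in [('cream',(138,117),.038),('hawA',(214,92),.038),('hawB',(291,84),.038),('rodtop',(523,252),.148),('cap',(630,92),.14),('hung',(716,82),.105),('emptybase',(528,140),.018),
 ('rk1',(468,101),.018),('rk2',(486,189),.018),('rk3',(763,136),.018),('rk4',(743,51),.018)]:
    P=hit(f(*uv),z,t['mtx'],t['world_from_camera']); print(n,P.round(4), 'scene px',proj(P,s['mtx'],s['world_from_camera']).round(1))
f1=lambda x,y:(x/2.6+150-.3,y/2.6+180-.3); f2=lambda x,y:((x-338)/3.3+290-.35,y/3.3+160-.35)
for n,uv,z in [('cream',f2(572,88),.038),('rodtop',f1(170,22),.148),('cap',f1(155,190),.14),('hung',f1(81,272),.105),('rimT',f1(76,256),.128),('rimE',f1(231,137),.128)]:
    print(n,hit(uv,z,s['mtx'],s['world_from_camera']).round(4))
E
```

```text
cream [0.5876 0.3043 0.038 ] scene px [361.3 188.1]
hawA [0.6106 0.2307 0.038 ] scene px [347.2 205.9]
hawB [0.6167 0.1558 0.038 ] scene px [327.4 220.9]
rodtop [ 0.435  -0.0568  0.148 ] scene px [215.3 188.1]
cap [ 0.5767 -0.1574  0.14  ] scene px [209.6 251.1]
hung [ 0.5922 -0.2413  0.105 ] scene px [181.8 284.8]
emptybase [ 0.5596 -0.0732  0.018 ] scene px [242.3 255.3]
rk1 [ 0.6    -0.0158  0.018 ] scene px [270.3 254.6]
rk2 [ 0.5122 -0.0308  0.018 ] scene px [245.8 234.4]
rk3 [ 0.5579 -0.3013  0.018 ] scene px [159.1 305.8]
rk4 [ 0.6436 -0.2875  0.018 ] scene px [182.1 331.5]
cream [0.5816 0.3073 0.038 ]
rodtop [ 0.4349 -0.0572  0.148 ]
cap [ 0.5799 -0.1601  0.14  ]
hung [ 0.5899 -0.2424  0.105 ]
rimT [ 0.5881 -0.2408  0.128 ]
rimE [ 0.5654 -0.0766  0.128 ]
```

```bash
cat >> h.py <<'E'
def pose():
    s=telemetry.get_state(); q=s['ee_rot']; return s,s['position'],R.from_quat([q[1],q[2],q[3],q[0]])
def plan(target,ya,n=None,jaw=1,step=.055):
    """ya: angle of tool y axis in world; tool down"""
    s,p,r=pose(); g=R.from_matrix(np.array([[-np.cos(ya-np.pi/2)*-1*-1,np.cos(ya),0],[0,np.sin(ya),0],[0,0,-1]])) if 0 else None
    y=np.array([np.cos(ya),np.sin(ya),0]); z=np.array([0,0,-1.]); x=np.cross(y,z)
    G=R.from_matrix(np.column_stack([x,y,z])); t=np.array(target)
    if n is None: n=max(1,int(np.ceil(max(np.linalg.norm(t-p)/step,(r.inv()*G).magnitude()/.17))))
    out=[]
    rv=(r.inv()*G).as_rotvec()
    for i in range(n):
        ri=r*R.from_rotvec(rv*i/n); sh=ri.inv().apply((t-p)/n)*100
        out.append([*np.round(rv/n,3),*np.round(sh,2),jaw])
    print('pos',p.round(4),'w',s['width'],'n',n); print(', '.join(str(float(v)) for o in out for v in o))
E
python3 -c "
from h import *
plan([.585,.306,.24],.19)"
```

```text
pos [0.137  0.5581 0.2557] w 0.08546621008583088 n 10
-0.0, 0.0, 0.114, -4.95, -1.38, 0.16, 1.0, -0.0, 0.0, 0.114, -5.08, -0.81, 0.16, 1.0, -0.0, 0.0, 0.114, -5.14, -0.22, 0.16, 1.0, -0.0, 0.0, 0.114, -5.13, 0.36, 0.16, 1.0, -0.0, 0.0, 0.114, -5.05, 0.94, 0.16, 1.0, -0.0, 0.0, 0.114, -4.91, 1.51, 0.16, 1.0, -0.0, 0.0, 0.114, -4.71, 2.06, 0.16, 1.0, -0.0, 0.0, 0.114, -4.44, 2.58, 0.16, 1.0, -0.0, 0.0, 0.114, -4.12, 3.07, 0.16, 1.0, -0.0, 0.0, 0.114, -3.75, 3.52, 0.16, 1.0
```

Emit:
carry_out(
  plan=[0, 0, 0.114, -4.95, -1.38, 0.16, 1, 0, 0, 0.114, -5.08, -0.81, 0.16, 1, 0, 0, 0.114, -5.14, -0.22, 0.16, 1, 0, 0, 0.114, -5.13, 0.36, 0.16, 1, 0, 0, 0.114, -5.05, 0.94, 0.16, 1, 0, 0, 0.114, -4.91, 1.51, 0.16, 1, 0, 0, 0.114, -4.71, 2.06, 0.16, 1, 0, 0, 0.114, -4.44, 2.58, 0.16, 1, 0, 0, 0.114, -4.12, 3.07, 0.16, 1, 0, 0, 0.114, -3.75, 3.52, 0.16, 1],
)

```text
clock: 1.4
position: [0.5908, 0.294, 0.2352]
ee_rot: [-0.001, 0.648, 0.761, -0.002]
contact_force: [0.5, 0.3, -0.3]
width: 0.0853
```

```bash
python3 -c "
from h import *
plan([.585,.306,.23],.19)"
```

```text
pos [0.5908 0.294  0.2352] w 0.08530062277608103 n 1
-0.005, 0.0, -0.03, 1.28, -0.38, 0.52, 1.0
```

Emit:
carry_out(
  plan=[-0.004, 0, -0.03, 1.28, -0.38, 0.5, 1, 0, 0, 0, 0, 0, 0, 1],
)

```text
clock: 1.65
position: [0.5876, 0.3036, 0.228]
ee_rot: [-0.0, 0.639, 0.77, -0.002]
contact_force: [-0.1, -0.1, 0.2]
width: 0.0851
```

Run:
```python
from h import *
s,d=snap('wrist','w1.png'); T=wT(s,d); K=d['mtx']; np.savez('w1.npz',T=T,K=K)
print(s['position'],s['qd'].round(3),s['contact_force'],proj(np.array([.585,.306,.038]),K,T))
f=d['frame'].astype(int); m=((f.min(2)>150)&(f.max(2)-f.min(2)<50)).astype(np.uint8)
n,l,st,c=cv2.connectedComponentsWithStats(m)
for i in range(1,n):
    if st[i,4]>150: print(st[i],c[i],hit(c[i],.038,K,T).round(4))
```

```text
[0.58758175 0.30355169 0.22800759] [-0.035  0.011 -0.024 -0.038 -0.013  0.001] [-0.13300121 -0.05410552  0.16304576] [277.39088233 188.87765043]
[    0     0   144   103 13576] [71.96950501 47.88420742] [0.3714 0.4038 0.038 ]
[ 257    0  184   21 1606] [380.60087173   5.96450809] [0.6452 0.4893 0.038 ]
[  405    48   155   344 40729] [485.71398758 190.17054187] [0.8059 0.3461 0.038 ]
[397 182   6  60 236] [400.32627119 214.61440678] [0.7242 0.3024 0.038 ]
[391 249  12  31 292] [397.38356164 264.23630137] [0.74   0.2426 0.038 ]
```

View pics/w1.png

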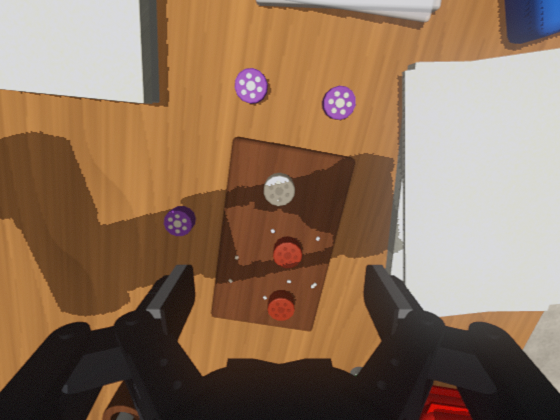

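The cream round is at about (279,190), the only cream one: its neighbours at (288,254) and (281,309) are dark red, and the other three are purple. I'll take one enlarged crop to confirm it and find its centre.

Run:
```python
from h import *
i=cv2.imread('pics/w1.png'); w=np.load('w1.npz')
c=cv2.resize(i[165:215,250:310],None,fx=10,fy=10,interpolation=cv2.INTER_CUBIC)
cam=w['T'][:3,3]; P=hit((279,189.5),.038,w['K'],w['T']); print(P,cam)
for z,col in [(.038,(0,255,0)),(.018,(255,0,0))]:
    pts=[proj(np.array([P[0]+.017*np.cos(a),P[1]+.017*np.sin(a),z]),w['K'],w['T']) for a in np.linspace(0,6.28,60)]
    cv2.polylines(c,[((np.array(pts)-[250,165]+.5)*10-.5).astype(np.int32)],True,col,1)
cv2.imwrite('pics/c3.png',c)
```

```text
[0.58683185 0.30564227 0.038     ] [0.57291505 0.38291929 0.34599535]
```

View pics/c3.png

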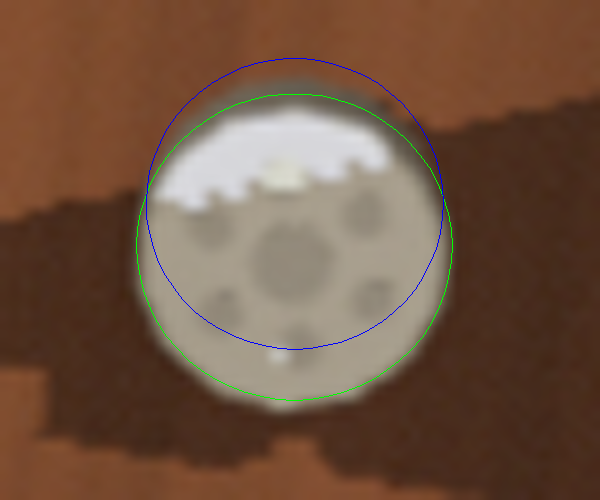

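The crop confirms it. The top-face centre is about (0.5864, 0.305), within a few mm of the top-view estimate. Next is the descent.

```bash
python3 -c "
from h import *
plan([.5864,.305,.12],.19,3);plan([.5864,.305,.051],.19,6)"
```

```text
pos [0.5881 0.303  0.2283] w 0.08549922024410551 n 3
-0.0, 0.001, -0.001, 0.08, -0.04, 3.61, 1.0, -0.0, 0.001, -0.001, 0.08, -0.04, 3.61, 1.0, -0.0, 0.001, -0.001, 0.08, -0.04, 3.61, 1.0
pos [0.5881 0.303  0.2283] w 0.08549922024410551 n 6
-0.0, 0.0, -0.001, 0.05, -0.02, 2.96, 1.0, -0.0, 0.0, -0.001, 0.04, -0.02, 2.96, 1.0, -0.0, 0.0, -0.001, 0.04, -0.02, 2.96, 1.0, -0.0, 0.0, -0.001, 0.04, -0.02, 2.96, 1.0, -0.0, 0.0, -0.001, 0.04, -0.02, 2.96, 1.0, -0.0, 0.0, -0.001, 0.04, -0.02, 2.96, 1.0
```

Emit:
carry_out(
  plan=[0, 0, 0, 0.08, -0.04, 3.6, 1, 0, 0, 0, 0.08, -0.04, 3.6, 1, 0, 0, 0, 0.08, -0.04, 3.6, 1, 0, 0, 0, 0, 0, 2.5, 1, 0, 0, 0, 0, 0, 2, 1, 0, 0, 0, 0, 0, 0.5, 1, 0, 0, 0, 0, 0, 0, 1],
)

```text
clock: 2.58
position: [0.5815, 0.3107, 0.0709]
ee_rot: [0.002, 0.634, 0.774, 0.001]
contact_force: [0.6, -1.4, 0.9]
width: 0.0855
```

```bash
python3 -c "
from h import *
plan([.5864,.305,.051],.19)"
```

```text
pos [0.5815 0.3107 0.0709] w 0.08552026934405485 n 1
0.004, 0.003, 0.008, -0.65, 0.36, 1.99, 1.0
```

Emit:
carry_out(
  plan=[0.004, 0.003, 0.008, -0.5, 0.3, 0.9, 1, 0, 0, 0, 0, 0, 0.5, 1, 0, 0, 0, 0, 0, 0, 1],
)

```text
clock: 2.95
position: [0.587, 0.3068, 0.0585]
ee_rot: [0.001, 0.637, 0.771, 0.002]
contact_force: [-0.2, 1.2, 0.3]
width: 0.0856
```

```bash
python3 -c "
from h import *
plan([.5864,.305,.051],.19)
s,d=snap('wrist','w2.png'); T=wT(s,d)
print(s['position'])"
```

```text
pos [0.587  0.3068 0.0585] w 0.08564478970696231 n 1
0.004, -0.001, 0.0, -0.17, -0.09, 0.75, 1.0
[0.5869681  0.30678877 0.05848971]
```

View pics/w2.png

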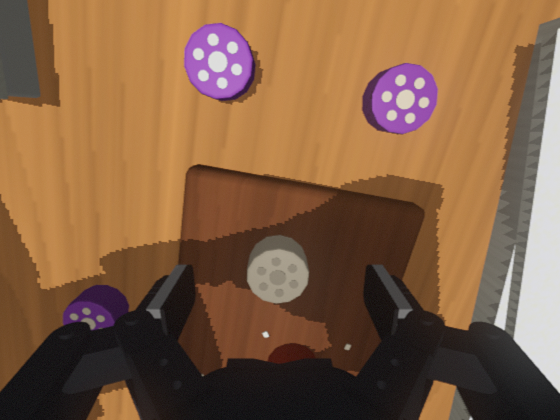

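```bash
python3 -c "
from h import *
s,d=snap('wrist','w2b.png'); T=wT(s,d)
print(s['position'],hit((278,276),.038,d['mtx'],T),hit((278,273),.038,d['mtx'],T))
plan([.5864,.305,.049],.19)
"
```

```text
[0.58716625 0.30679792 0.05868533] [0.58722085 0.30443098 0.038     ] [0.58687856 0.30621787 0.038     ]
pos [0.5872 0.3069 0.0588] w 0.08567538435379436 n 1
0.005, -0.001, 0.0, -0.17, -0.11, 0.98, 1.0
```

Both pictures agree on about (0.587, 0.305). I'll go down to TCP 0.049 and close.

Emit:
carry_out(
  plan=[0.004, 0, 0, -0.15, -0.02, 0.5, 1, 0, 0, 0, 0, 0, 0.4, 1, 0, 0, 0, 0, 0, 0, 1, 0, 0, 0, 0, 0, 0, -0.3, 0, 0, 0, 0, 0, 0, -0.3, 0, 0, 0, 0, 0, 0, -0.3, 0, 0, 0, 0, 0, 0, -0.3],
  force=25,
)

```text
clock: 3.92
position: [0.5875, 0.3054, 0.0498]
ee_rot: [-0.0, 0.637, 0.771, 0.001]
contact_force: [-0.1, 0.1, 0.0]
width: 0.0327
```

```bash
python3 -c "
from h import *
plan([.5864,.305,.049],.19)
s,d=snap('wrist','w3.png');s,d=snap('scene','s3.png')
i=cv2.imread('pics/s3.png');cv2.imwrite('pics/s3c.png',cv2.resize(i[120:220,300:420],None,fx=5,fy=5,interpolation=cv2.INTER_CUBIC))
"
```

```text
pos [0.5875 0.3054 0.0498] w 0.032744985638636384 n 1
0.002, -0.002, 0.0, -0.02, -0.12, 0.08, 1.0
```

View pics/w3.png

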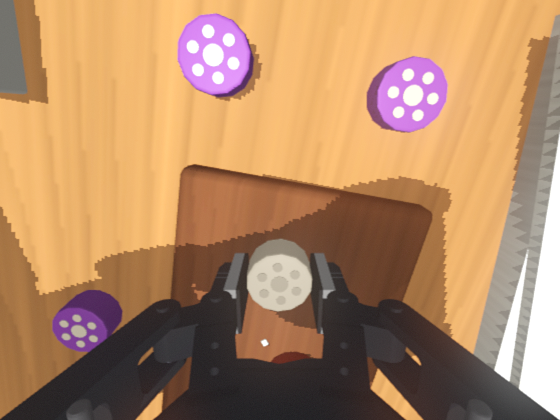

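View pics/s3c.png

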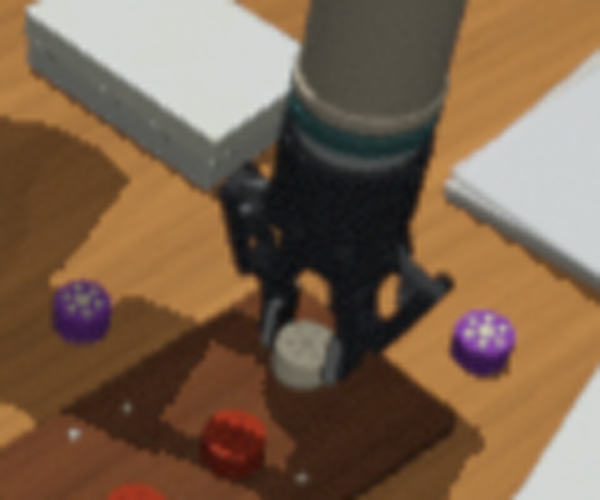

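Emit:
carry_out(
  plan=[0, 0, 0, 0, 0, 0, -0.6, 0, 0, 0, 0, 0, 0, -0.6, 0, 0, 0, 0, 0, -2, -0.6, 0, 0, 0, 0, 0, -3, -0.6, 0, 0, 0, 0, 0, -4, -0.6, 0, 0, 0, 0, 0, -5, -0.6, 0, 0, 0, 0, 0, -2, -0.6, 0, 0, 0, 0, 0, 0, -0.6],
  force=30,
)

```text
clock: 5.03
position: [0.5865, 0.3047, 0.2124]
ee_rot: [-0.001, 0.637, 0.771, -0.001]
contact_force: [0.2, -0.3, -0.7]
width: 0.0328
```

```bash
python3 -c "
from h import *
s,d=snap('wrist','w4.png');s,d=snap('scene','s4.png')
print(s['position'],s['width'],s['contact_force'])
K,T=d['mtx'],d['world_from_camera'];u=proj(s['position']-[0,0,.02],K,T);print(u)
x,y=(u-[40,30]).astype(int)
i=cv2.imread('pics/s4.png');cv2.imwrite('pics/s4c.png',cv2.resize(i[y:y+60,x:x+80],None,fx=8,fy=8,interpolation=cv2.INTER_CUBIC))
plan([.592,-.242,.26],.19)
"
```

```text
[0.58599408 0.30457762 0.21134077] 0.032804766985426836 [ 0.23528617  0.39360589 -0.37494351]
[370.52048835 146.75648392]
pos [0.5854 0.3043 0.2101] w 0.03247679637892627 n 10
-0.001, 0.0, 0.0, -5.38, -0.97, -0.49, 1.0, -0.001, 0.0, 0.0, -5.38, -0.97, -0.49, 1.0, -0.001, 0.0, 0.0, -5.38, -0.97, -0.49, 1.0, -0.001, 0.0, 0.0, -5.38, -0.97, -0.49, 1.0, -0.001, 0.0, 0.0, -5.38, -0.97, -0.49, 1.0, -0.001, 0.0, 0.0, -5.38, -0.97, -0.5, 1.0, -0.001, 0.0, 0.0, -5.38, -0.97, -0.5, 1.0, -0.001, 0.0, 0.0, -5.38, -0.97, -0.5, 1.0, -0.001, 0.0, 0.0, -5.38, -0.97, -0.5, 1.0, -0.001, 0.0, 0.0, -5.38, -0.97, -0.5, 1.0
```

View pics/s4c.png

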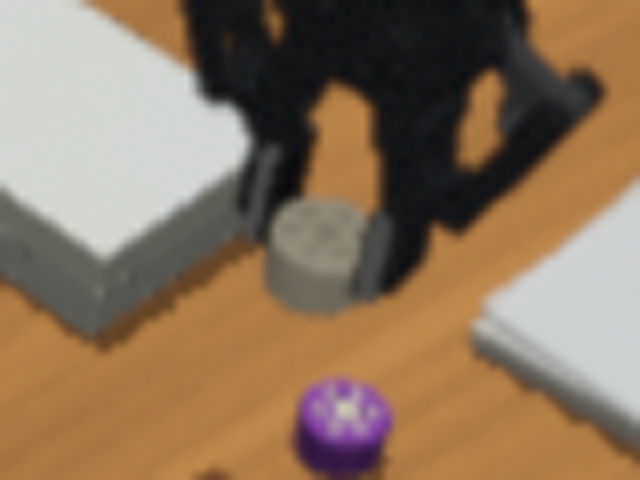

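View pics/w4.png

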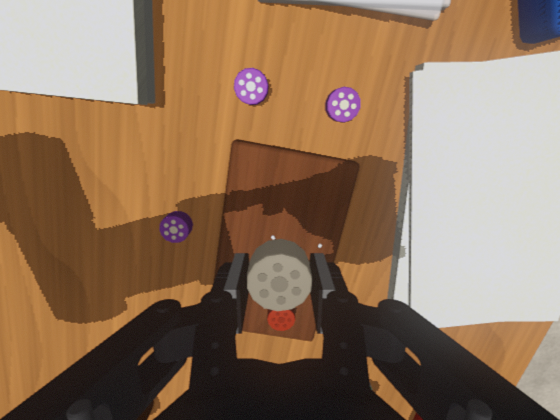

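Emit:
carry_out(
  plan=[0, 0, 0, -5.5, -0.95, -0.7, -0.6, 0, 0, 0, -5.5, -0.95, -0.7, -0.6, 0, 0, 0, -5.5, -0.95, -0.7, -0.6, 0, 0, 0, -5.5, -0.95, -0.7, -0.6, 0, 0, 0, -5.5, -0.95, -0.7, -0.6, 0, 0, 0, -5.5, -0.95, -0.5, -0.6, 0, 0, 0, -5.5, -0.95, -0.5, -0.6, 0, 0, 0, -5.5, -0.95, -0.5, -0.6, 0, 0, 0, -5.5, -0.95, 0, -0.6, 0, 0, 0, -5, -0.9, 0, -0.6],
)

```text
clock: 6.38
position: [0.591, -0.2603, 0.2401]
ee_rot: [-0.016, 0.634, 0.773, -0.011]
contact_force: [0.2, -0.1, -0.3]
width: 0.0328
```

```bash
python3 -c "
from h import *
s,p,r=pose();print(p,s['qpos'],s['width'])
plan([.60,-.295,.25],.19,jaw=-.6)
"
```

```text
[ 0.59097697 -0.26031311  0.24008657] [-0.51420559  0.41046595  1.34046447 -0.01602086  1.42648405 -0.70971613] 0.03280985271723747
pos [ 0.591  -0.2603  0.2401] w 0.03280985271723747 n 1
-0.038, -0.011, 0.008, -3.57, 0.16, -1.04, -0.6
```

Emit:
carry_out(
  plan=[-0.038, -0.01, 0.008, -2, 0.16, -1, -0.6, 0, 0, 0, 0, 0, 0, -0.6, 0, 0, 0, 0, 0, 0, -0.6],
)

```text
clock: 6.75
position: [0.5952, -0.2815, 0.2447]
ee_rot: [-0.004, 0.639, 0.77, 0.001]
contact_force: [-0.0, 0.1, 0.4]
width: 0.0328
```

```bash
python3 -c "
from h import *
s,d=snap('wrist','w5.png'); T=wT(s,d);np.savez('w5.npz',T=T,K=d['mtx'])
print(s['position'],s['qd'].round(3),s['ee_rot'],T[:3,3],proj(np.array([.592,-.242,.128]),d['mtx'],T))
plan([.592,-.242,.25],.19,jaw=-.6)
"
```

```text
[ 0.59515622 -0.28148451  0.24470589] [ 0.003 -0.004 -0.001  0.005 -0.004  0.002] [-0.00437123  0.6385992   0.76952667  0.00081486] [ 0.5808837  -0.20316052  0.36343218] [284.67619837 168.3707004 ]
pos [ 0.5953 -0.2814  0.245 ] w 0.03249485794013903 n 1
-0.004, -0.007, -0.004, 3.94, 0.4, -0.48, -0.6
```

View pics/w5.png

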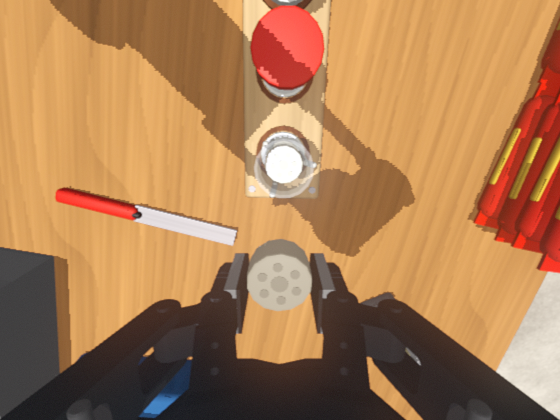

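```bash
cat >> h.py <<'E'
def overlay(img,K,T,P,circs,box,f,out):
    x,y,w,h=box; c=cv2.resize(img[y:y+h,x:x+w],None,fx=f,fy=f,interpolation=cv2.INTER_CUBIC)
    for z,dia,col in circs:
        pts=[proj(np.array([P[0]+dia/2*np.cos(a),P[1]+dia/2*np.sin(a),z]),K,T) for a in np.linspace(0,6.28,60)]
        cv2.polylines(c,[((np.array(pts)-[x,y]+.5)*f-.5).astype(np.int32)],True,col,1)
    cv2.imwrite(out,c)
E
python3 -c "
from h import *
w=np.load('w5.npz');i=cv2.imread('pics/w5.png')
overlay(i,w['K'],w['T'],[.592,-.242],[(.128,.044,(0,255,0)),(.105,.034,(255,0,0)),(.018,.044,(0,0,255))],(240,120,90,90),7,'pics/c5.png')
"
```

```text
(no output)
```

View pics/c5.png

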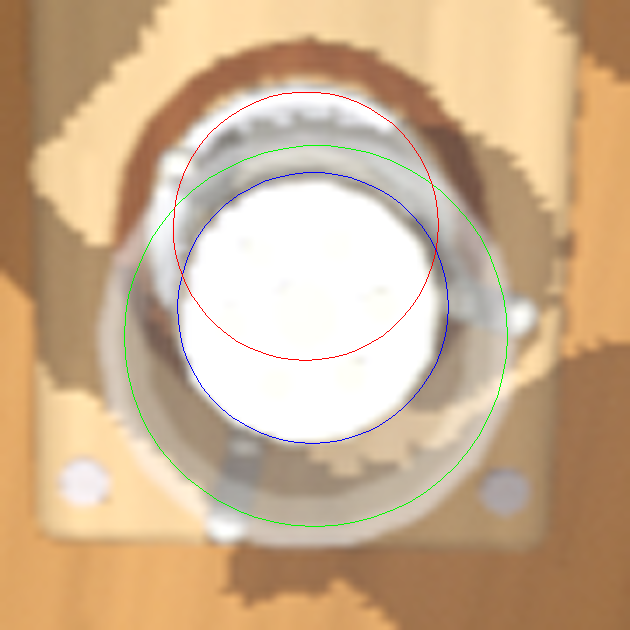

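```bash
python3 -c "
from h import *
w=np.load('w5.npz');i=cv2.imread('pics/w5.png')
p=np.array([.59516,-.28148,.24471]);zt=p[2]-.0118
print(hit((279,283),zt,w['K'],w['T'])-p)
overlay(i,w['K'],w['T'],p,[(zt,.034,(0,255,0))],(230,230,100,90),7,'pics/c6.png')
s,q,r=pose();print(r.as_matrix().round(3))
"
```

```text
[ 0.00014946 -0.00096679 -0.0118    ]
[[-0.185  0.983 -0.005]
 [ 0.983  0.185  0.006]
 [ 0.007 -0.004 -1.   ]]
```

View pics/c6.png

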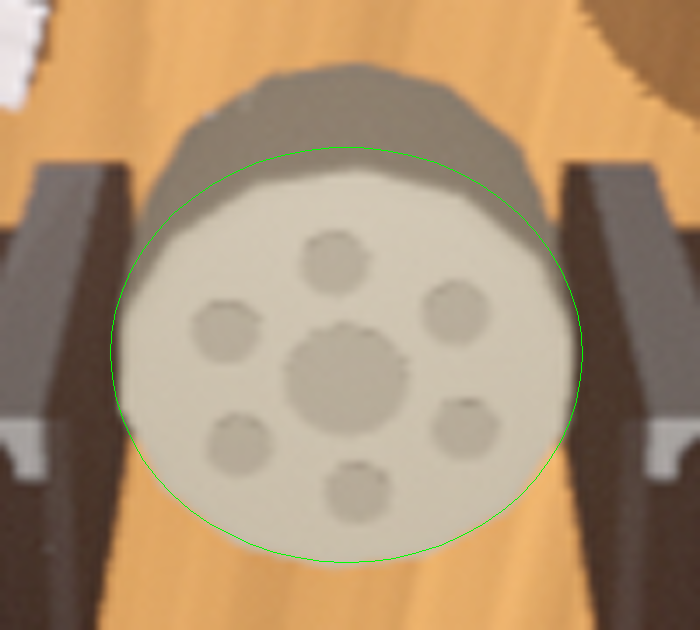

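Emit:
carry_out(
  plan=[-0.004, -0.006, -0.004, 2, 0.2, 1.2, -0.6, 0, 0, 0, 1.3, 0.1, 1.2, -0.6, 0, 0, 0, 0, 0, 1, -0.6, 0, 0, 0, 0, 0, 0, -0.6, 0, 0, 0, 0, 0, 0, -0.6],
)

```text
clock: 7.42
position: [0.5928, -0.243, 0.2101]
ee_rot: [-0.0, 0.634, 0.773, 0.0]
contact_force: [-0.7, 0.3, 0.5]
width: 0.0324
```

```bash
python3 -c "
from h import *
s,p,r=pose();print(p,s['width'],s['contact_force'])
plan([.5912,-.2422,.153],.19,3,jaw=-.6)
"
```

```text
[ 0.59275482 -0.24300409  0.2100827 ] 0.03239075913294852 [-0.6631386   0.32031564  0.4965015 ]
pos [ 0.5928 -0.243   0.2101] w 0.03239075913294852 n 3
0.0, -0.0, 0.002, 0.03, -0.05, 1.9, -0.6, 0.0, -0.0, 0.002, 0.04, -0.05, 1.9, -0.6, 0.0, -0.0, 0.002, 0.04, -0.05, 1.9, -0.6
```

Emit:
carry_out(
  plan=[0, 0, 0.004, 0.08, -0.15, 1.5, -0.6, 0, 0, 0, 0, 0, 1.3, -0.6, 0, 0, 0, 0, 0, 1, -0.6, 0, 0, 0, 0, 0, 0, -0.6, 0, 0, 0, 0, 0, 0, -0.6],
)

```text
clock: 8.05
position: [0.591, -0.2439, 0.169]
ee_rot: [-0.0, 0.637, 0.771, 0.0]
contact_force: [-0.7, 0.2, -1.1]
width: 0.0326
```

```bash
python3 -c "
from h import *
s,p,r=pose();print(p,s['width'],s['contact_force'])
plan([.5912,-.2422,.153],.19,1,jaw=-.6)
s,d=snap('wrist','w6.png');s,d=snap('scene','s6.png')
i=cv2.imread('pics/s6.png');cv2.imwrite('pics/s6c.png',cv2.resize(i[210:330,110:260],None,fx=5,fy=5,interpolation=cv2.INTER_CUBIC))
"
```

```text
[ 0.59099477 -0.24388436  0.16899089] 0.03264252772543656 [-0.72645277  0.22520364 -1.0921918 ]
pos [ 0.591  -0.2439  0.169 ] w 0.03264252772543656 n 1
-0.0, -0.001, 0.0, 0.16, 0.05, 1.6, -0.6
```

View pics/s6c.png

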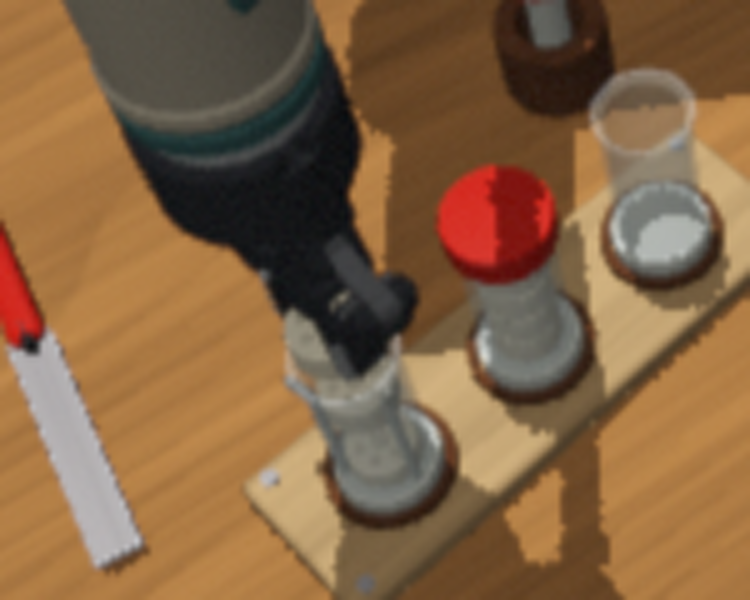

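View pics/w6.png

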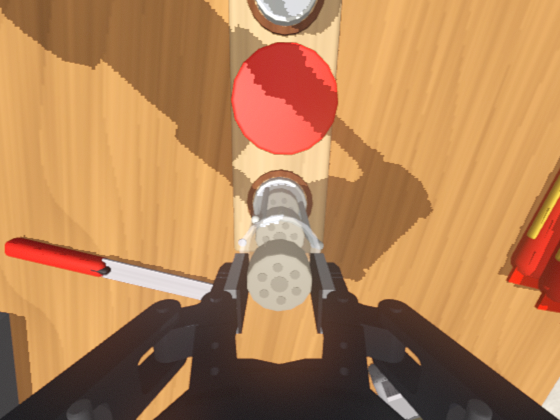

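Round and tube look coaxial in both views, so I'll lower about 15 mm.

Emit:
carry_out(
  plan=[0, 0, 0, 0.12, 0.03, 0.6, -0.6, 0, 0, 0, 0, 0, 0.5, -0.6, 0, 0, 0, 0, 0, 0.2, -0.6, 0, 0, 0, 0, 0, 0, -0.6],
)

```text
clock: 8.65
position: [0.5914, -0.2426, 0.156]
ee_rot: [0.0, 0.637, 0.771, 0.0]
contact_force: [0.1, -0.6, -0.2]
width: 0.0327
```

```bash
python3 -c "
from h import *
s,p,r=pose();print(p,s['width'],s['contact_force'])
plan([.5912,-.2422,.153],.19,1,jaw=-.6)
s,d=snap('wrist','w7.png');s,d=snap('top','t7.png')
i=cv2.imread('pics/w7.png');cv2.imwrite('pics/w7c.png',cv2.resize(i[200:340,210:350],None,fx=5,fy=5,interpolation=cv2.INTER_CUBIC))
"
```

```text
[ 0.59139508 -0.24255483  0.15596186] 0.03269807852875794 [ 0.11514034 -0.6287782  -0.24553814]
pos [ 0.5914 -0.2426  0.156 ] w 0.03269807852875794 n 1
0.001, 0.0, 0.0, 0.04, -0.01, 0.3, -0.6
```

View pics/w7c.png

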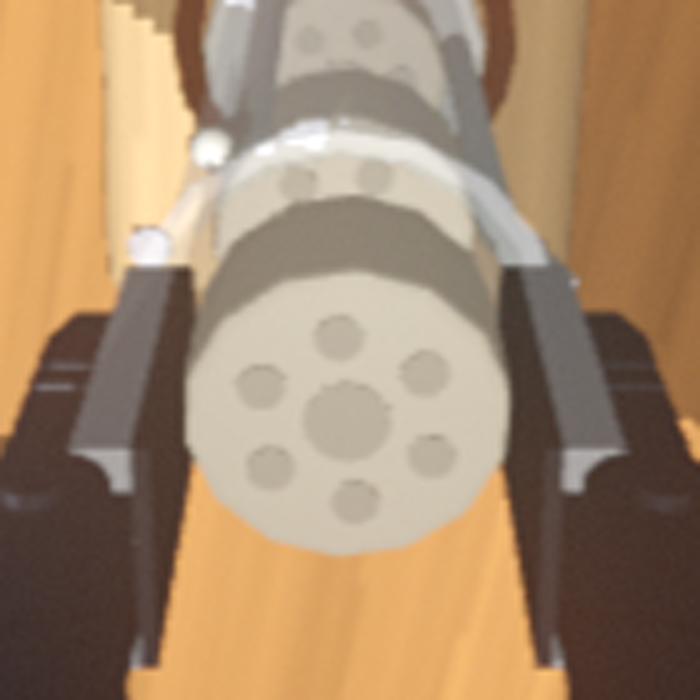

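Emit:
carry_out(
  plan=[0, 0, 0, 0.02, 0, 0.2, -0.6, 0, 0, 0, 0, 0, 0.15, -0.6, 0, 0, 0, 0, 0, 0, -0.6],
)

```text
clock: 9.12
position: [0.5916, -0.2425, 0.1528]
ee_rot: [0.001, 0.637, 0.771, 0.0]
contact_force: [0.1, 0.1, -0.5]
width: 0.0327
```

Emit:
carry_out(
  plan=[0, 0, 0, 0, 0, 0.12, -0.6, 0, 0, 0, 0, 0, 0.1, -0.6, 0, 0, 0, 0, 0, 0, -0.6],
)

```text
clock: 9.5
position: [0.5918, -0.2426, 0.1527]
ee_rot: [0.002, 0.637, 0.771, 0.001]
contact_force: [-0.0, 0.6, -0.3]
width: 0.0329
```

```bash
python3 -c "
from h import *
s,d=snap('scene','s8.png');print(s['position'],s['contact_force'],s['width'])
i=cv2.imread('pics/s8.png');cv2.imwrite('pics/s8c.png',cv2.resize(i[250:320,140:230],None,fx=8,fy=8,interpolation=cv2.INTER_CUBIC))
"
```

```text
[ 0.59184865 -0.24262575  0.15267696] [-0.00956866  0.56943813 -0.29699212] 0.032862885112721014
```

View pics/s8c.png

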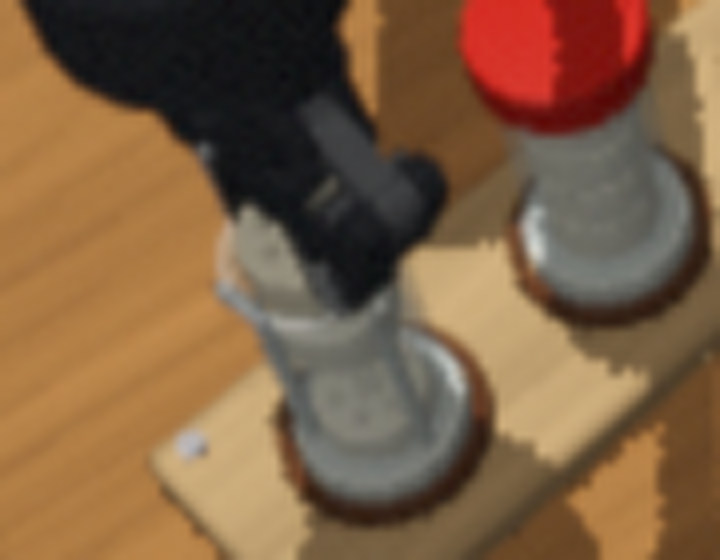

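Emit:
carry_out(
  plan=[0, 0, 0, 0, 0, 0, -0.1, 0, 0, 0, 0, 0, 0, -0.1, 0, 0, 0, 0, 0, 0, 0, 0, 0, 0, 0, 0, 0, 0],
)

```text
clock: 10.05
position: [0.5919, -0.2427, 0.1519]
ee_rot: [0.002, 0.637, 0.771, 0.001]
contact_force: [0.0, -0.2, -0.7]
width: 0.0425
```

```bash
python3 -c "
from h import *
s,d=snap('wrist','w9.png');print(s['position'],s['contact_force'],s['width'])
i=cv2.imread('pics/w9.png');cv2.imwrite('pics/w9c.png',cv2.resize(i[180:340,200:360],None,fx=4,fy=4,interpolation=cv2.INTER_CUBIC))
"
```

```text
[ 0.59188963 -0.24265538  0.15193666] [ 0.00406781 -0.16143642 -0.66596686] 0.04248247146390305
```

View pics/w9c.png

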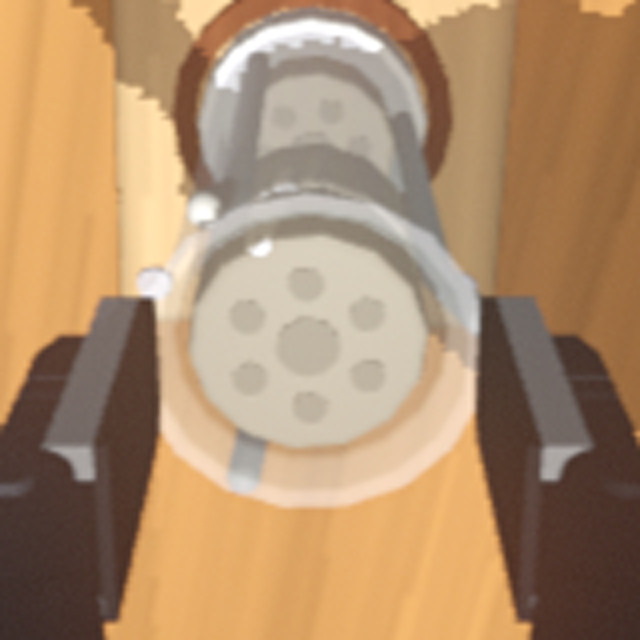

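```bash
python3 -c "
from h import *
s,d=snap('wrist','w9b.png');T=wT(s,d);K=d['mtx']
print(hit((279.5,265.8),.128,K,T),hit((277,265.5),.124,K,T))
"
```

```text
[ 0.59186435 -0.24070603  0.128     ] [ 0.59090268 -0.24295945  0.124     ]
```

Emit:
carry_out(
  plan=[0, 0, 0, 0, 0, -1, 0, 0, 0, 0, 0, 0, -3, 0, 0, 0, 0, 0, 0, -4, 0.5, 0, 0, 0, 0, 0, -3, 1, 0, 0, 0, 3, -2.5, -1, 1, 0, 0, 0, 4, -4, 0, 1, 0, 0, 0, 4, -4, 0, 1, 0, 0, 0, 2, -2, 0, 1, 0, 0, 0, 0, 0, 0, 1],
)

```text
clock: 11.28
position: [0.4415, -0.1365, 0.2807]
ee_rot: [0.006, 0.637, 0.771, 0.002]
contact_force: [0.8, -0.3, -0.1]
width: 0.0854
```

```bash
python3 -c "
from h import *
plan([.435,-.075,.29],.19)
s,d=snap('top','t10.png');s,d=snap('scene','s10.png')
i=cv2.imread('pics/s10.png');cv2.imwrite('pics/s10c.png',cv2.resize(i[200:330,140:290],None,fx=4,fy=4,interpolation=cv2.INTER_CUBIC))
"
```

```text
pos [ 0.4415 -0.1365  0.2807] w 0.08543556892964035 n 2
0.005, 0.004, -0.0, 3.08, 0.27, -0.49, 1.0, 0.005, 0.004, -0.0, 3.08, 0.27, -0.48, 1.0
```

View pics/s10c.png

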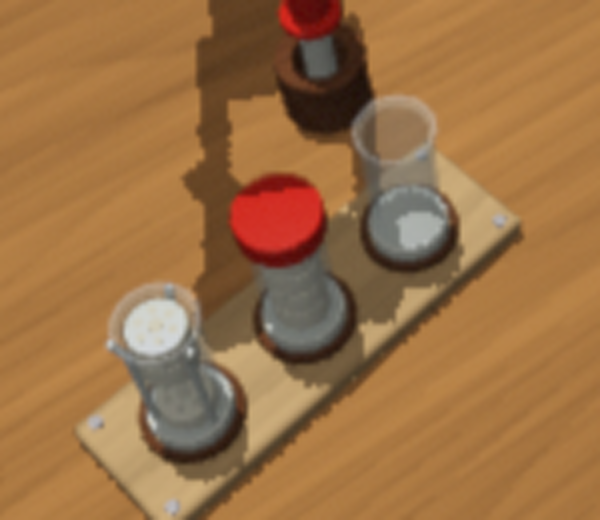

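Emit:
carry_out(
  plan=[0.005, 0.004, 0, 2.6, 0.27, -0.4, 1, 0.005, 0.004, 0, 2, 0.2, -0.3, 1, 0, 0, 0, 0, 0, 0, 1, 0, 0, 0, 0, 0, 0, 1],
)

```text
clock: 11.88
position: [0.4453, -0.095, 0.2876]
ee_rot: [0.003, 0.638, 0.77, 0.0]
contact_force: [0.8, 0.6, 0.8]
width: 0.0856
```

```bash
python3 -c "
from h import *
s,d=snap('wrist','w11.png'); T=wT(s,d);np.savez('w11.npz',T=T,K=d['mtx'],p=s['position'])
print(s['position'],s['qd'].round(3),s['qpos'],T[:3,3],proj(np.array([.435,-.057,.148]),d['mtx'],T))
"
```

```text
[ 0.44526863 -0.09501001  0.28756317] [ 0.001  0.011 -0.013  0.001  0.    -0.001] [-3.62631106e-01  7.27344518e-02  1.68541488e+00 -8.36161988e-04
  1.37822026e+00 -5.49831053e-01] [ 0.4296349  -0.01560061  0.40540023] [274.75936296 162.38688305]
```

View pics/w11.png

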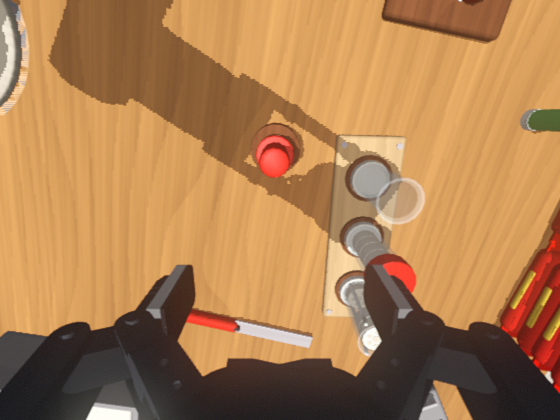

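```bash
python3 -c "
from h import *
w=np.load('w11.npz');i=cv2.imread('pics/w11.png')
overlay(i,w['K'],w['T'],[.435,-.057],[(.148,.028,(0,255,0)),(.096,.04,(255,0,0)),(.05,.06,(255,255,255))],(230,105,90,90),7,'pics/c11.png')
print(hit((274.76+1,162.4),.148,w['K'],w['T'])-hit((274.76,162.4),.148,w['K'],w['T']))
"
```

```text
[0.00086042 0.00016245 0.        ]
```

View pics/c11.png

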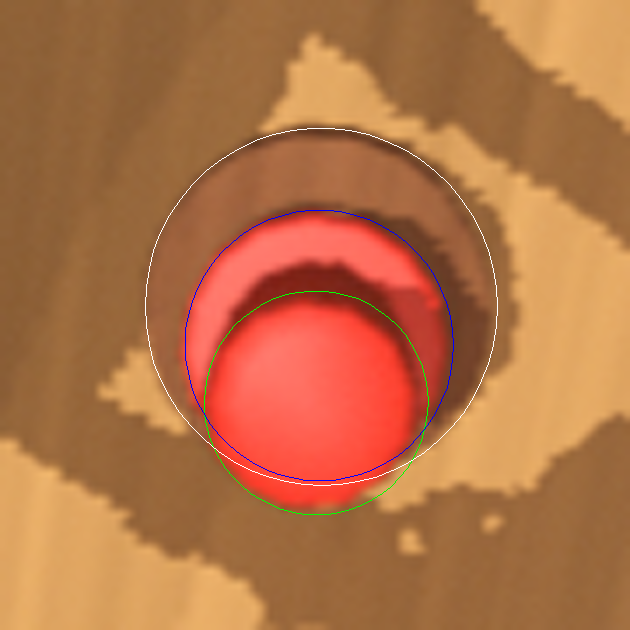

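```bash
python3 -c "
from h import *
plan([.4347,-.057,.20],.19,3)
"
```

```text
pos [ 0.4452 -0.0951  0.2875] w 0.08527426494101067 n 3
0.001, 0.001, -0.001, 1.32, -0.12, 2.91, 1.0, 0.001, 0.001, -0.001, 1.32, -0.12, 2.91, 1.0, 0.001, 0.001, -0.001, 1.32, -0.11, 2.92, 1.0
```

Emit:
carry_out(
  plan=[0.001, 0.001, -0.001, 1.6, -0.1, 2, 1, 0, 0, 0, 1.4, -0.1, 2, 1, 0, 0, 0, 0.5, -0.1, 2, 1, 0, 0, 0, 0, 0, 1, 1, 0, 0, 0, 0, 0, 0, 1, 0, 0, 0, 0, 0, 0, 1],
)

```text
clock: 12.68
position: [0.4391, -0.0657, 0.2157]
ee_rot: [0.004, 0.64, 0.769, 0.0]
contact_force: [0.4, -0.4, -0.3]
width: 0.0854
```

```bash
python3 -c "
from h import *
plan([.4347,-.057,.129],.19,3)
"
```

```text
pos [ 0.4391 -0.0657  0.2157] w 0.08536404031580819 n 3
0.002, 0.002, -0.002, 0.33, -0.11, 2.89, 1.0, 0.002, 0.002, -0.002, 0.32, -0.1, 2.89, 1.0, 0.002, 0.002, -0.002, 0.32, -0.09, 2.89, 1.0
```

Emit:
carry_out(
  plan=[0.005, 0.005, -0.005, 0.9, -0.25, 1, 1, 0, 0, 0, 0, 0, 1.2, 1, 0, 0, 0, 0, 0, 0, 1, 0, 0, 0, 0, 0, 0, 1],
)

```text
clock: 13.18
position: [0.4354, -0.0572, 0.193]
ee_rot: [0.001, 0.638, 0.77, 0.0]
contact_force: [-0.6, -0.0, -0.1]
width: 0.0853
```

```bash
python3 -c "
from h import *
plan([.4347,-.057,.129],.19,3)
s,d=snap('wrist','w12.png')
"
```

```text
pos [ 0.4354 -0.0572  0.193 ] w 0.08527778899450031 n 3
0.0, 0.0, -0.001, 0.01, -0.03, 2.13, 1.0, 0.0, 0.0, -0.001, 0.01, -0.02, 2.13, 1.0, 0.0, 0.0, -0.001, 0.01, -0.02, 2.13, 1.0
```

View pics/w12.png

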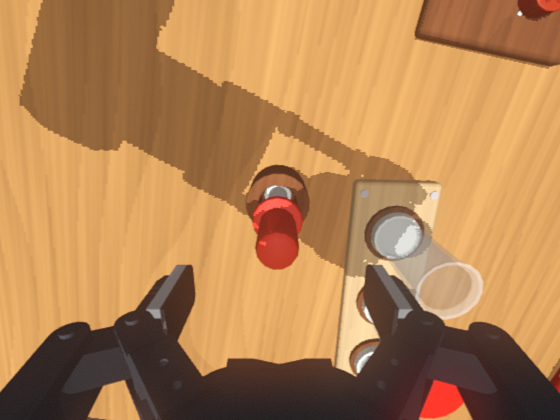

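Emit:
carry_out(
  plan=[0, 0, 0, 0.02, -0.07, 2, 1, 0, 0, 0, 0, 0, 2, 1, 0, 0, 0, 0, 0, 1.7, 1, 0, 0, 0, 0, 0, 0.4, 1, 0, 0, 0, 0, 0, 0, 1, 0, 0, 0, 0, 0, 0, 1],
)

```text
clock: 13.98
position: [0.4376, -0.0582, 0.1331]
ee_rot: [0.004, 0.638, 0.77, 0.001]
contact_force: [-0.8, -0.5, -0.4]
width: 0.0853
```

```bash
python3 -c "
from h import *
plan([.4347,-.057,.129],.19,1)
s,d=snap('wrist','w13.png');T=wT(s,d)
print(proj(np.array([.4347,-.057,.148]),d['mtx'],T))
i=cv2.imread('pics/w13.png');overlay(i,d['mtx'],T,[.4347,-.057],[(.148,.028,(0,255,0)),(.096,.04,(255,0,0))],(150,180,260,180),3,'pics/w13c.png')
"
```

```text
pos [ 0.4376 -0.0582  0.1331] w 0.08530659807028719 n 1
0.007, 0.005, -0.002, 0.17, -0.27, 0.41, 1.0
[272.9612647  312.42588005]
```

View pics/w13c.png

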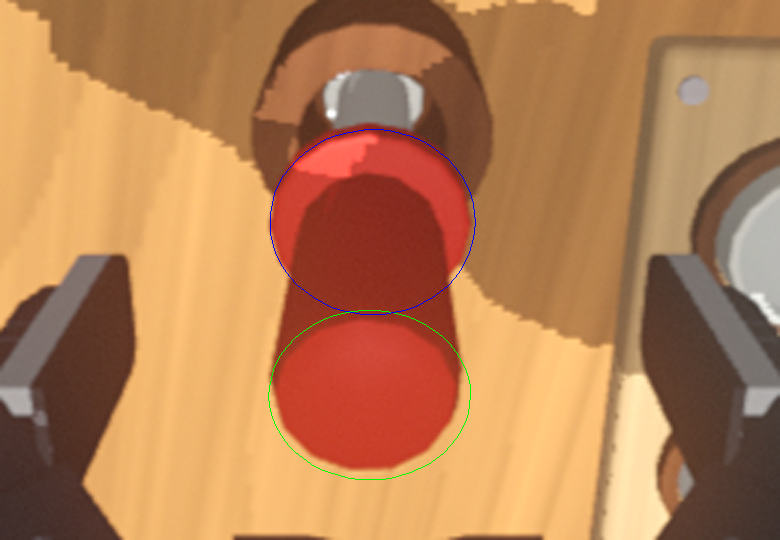

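Emit:
carry_out(
  plan=[0.007, 0.005, -0.002, 0.12, -0.25, 0.2, 1, 0, 0, 0, 0, 0, 0, 1, 0, 0, 0, 0, 0, 0, 1],
)

```text
clock: 14.4
position: [0.4354, -0.0576, 0.132]
ee_rot: [0.001, 0.637, 0.771, 0.001]
contact_force: [-0.5, 0.9, 0.3]
width: 0.0852
```

```bash
python3 -c "
from h import *
plan([.4347,-.057,.130],.19,1)
"
```

```text
pos [ 0.4354 -0.0576  0.132 ] w 0.08518214586051787 n 1
0.002, 0.0, 0.0, 0.07, -0.06, 0.2, 1.0
```

Emit:
carry_out(
  plan=[0.002, 0, 0, 0.06, -0.06, 0.12, 0, 0, 0, 0, 0, 0, 0, -0.2, 0, 0, 0, 0, 0, 0, -0.7, 0, 0, 0, 0, 0, 0, -0.7, 0, 0, 0, 0, 0, 0, -0.7, 0, 0, 0, 0, 0, 0, -0.7],
  force=70,
)

```text
clock: 15.15
position: [0.4346, -0.0571, 0.1309]
ee_rot: [0.0, 0.637, 0.771, -0.0]
contact_force: [0.3, 0.5, -0.2]
width: 0.0267
```

```bash
python3 -c "
from h import *
plan([.4347,-.057,.130],.19,1)
s,d=snap('wrist','w14.png');print(s['contact_force'],s['moment'])
"
```

```text
pos [ 0.4346 -0.0571  0.1309] w 0.026658428993372986 n 1
-0.0, 0.0, 0.0, 0.01, 0.01, 0.09, 1.0
[ 0.2534802   0.51951164 -0.24121895] [0.02336001 0.07100499 0.02068382]
```

View pics/w14.png

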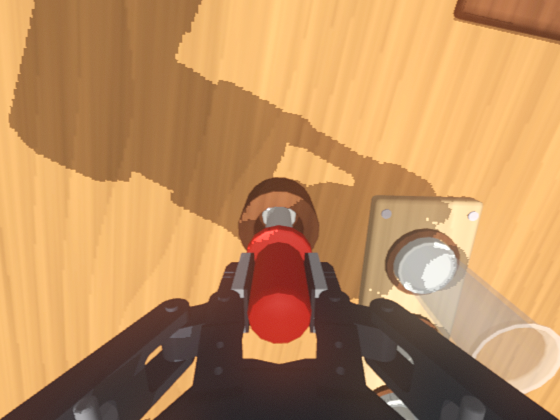

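Emit:
carry_out(
  plan=[0, 0, 0, 0, 0, -1, -0.7, 0, 0, 0, 0, 0, -2, -0.7, 0, 0, 0, 0, 0, -3, -0.7, 0, 0, 0, 0, 0, -3, -0.7, 0, 0, 0, 0, 0, -3, -0.7, 0, 0, 0, 0, 0, -2.5, -0.7, 0, 0, 0, 0, 0, -1, -0.7, 0, 0, 0, 0, 0, 0, -0.7, 0, 0, 0, 0, 0, 0, -0.7],
)

```text
clock: 16.32
position: [0.4332, -0.0565, 0.2917]
ee_rot: [-0.001, 0.637, 0.771, -0.0]
contact_force: [-0.8, -0.5, -1.4]
width: 0.0264
```

```bash
python3 -c "
from h import *
s,d=snap('scene','s15.png');print(s['contact_force'],s['moment'],s['width'])
plan([.5913,-.2422,.295],.19,7,jaw=-.7)
cv2.imwrite('pics/s15c.png',cv2.resize(d['frame'][100:320,120:320,::-1],None,fx=2.7,fy=2.7,interpolation=cv2.INTER_CUBIC))
"
```

```text
[-0.78774096 -0.53385078 -1.38408715] [ 0.01144021 -0.00338185  0.0228418 ] 0.02640990191517117
pos [ 0.4331 -0.0565  0.2916] w 0.026496873000909988 n 7
-0.0, -0.0, 0.0, -3.03, 1.72, -0.06, -0.7, -0.0, -0.0, 0.0, -3.03, 1.72, -0.05, -0.7, -0.0, -0.0, 0.0, -3.03, 1.72, -0.05, -0.7, -0.0, -0.0, 0.0, -3.03, 1.72, -0.05, -0.7, -0.0, -0.0, 0.0, -3.03, 1.72, -0.05, -0.7, -0.0, -0.0, 0.0, -3.03, 1.72, -0.05, -0.7, -0.0, -0.0, 0.0, -3.03, 1.72, -0.05, -0.7
```

View pics/s15c.png

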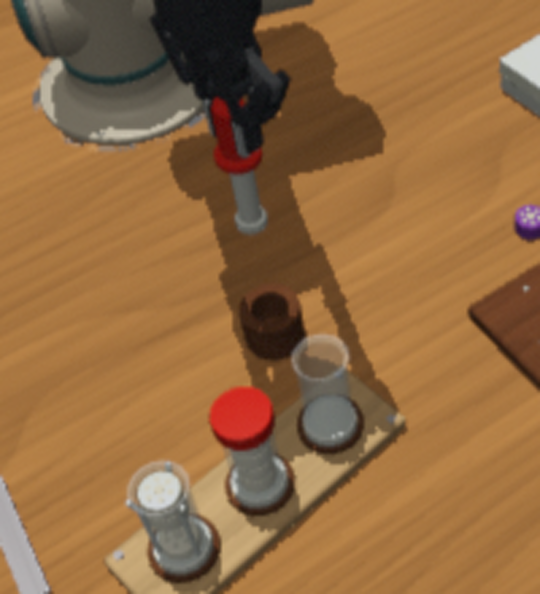

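Rod is held upright (foot about 0.169) and the stand is empty. Next, over the tube.

Emit:
carry_out(
  plan=[0, 0, 0, -2, 1.1, 0, -0.7, 0, 0, 0, -3, 1.7, 0, -0.7, 0, 0, 0, -3.5, 2, 0, -0.7, 0, 0, 0, -3.5, 2, 0, -0.7, 0, 0, 0, -3.5, 2, 0, -0.7, 0, 0, 0, -2.5, 1.5, 0, -0.7, 0, 0, 0, -1, 0.5, 0, -0.7, 0, 0, 0, 0, 0, 0, -0.7, 0, 0, 0, 0, 0, 0, -0.7],
)

```text
clock: 17.5
position: [0.5816, -0.235, 0.2814]
ee_rot: [-0.006, 0.637, 0.771, -0.003]
contact_force: [0.1, 0.1, -0.9]
width: 0.0264
```

```bash
python3 -c "
from h import *
plan([.5913,-.2422,.28],.19,1,jaw=-.7)
"
```

```text
pos [ 0.5816 -0.235   0.2814] w 0.02638597201231404 n 1
-0.011, -0.005, -0.001, -0.89, 0.82, 0.13, -0.7
```

Emit:
carry_out(
  plan=[-0.011, -0.005, -0.001, -0.8, 0.75, 0, -0.7, 0, 0, 0, 0, 0, 0, -0.7, 0, 0, 0, 0, 0, 0, -0.7],
)

```text
clock: 17.88
position: [0.5901, -0.24, 0.2825]
ee_rot: [0.0, 0.636, 0.771, 0.0]
contact_force: [0.2, 0.8, -0.4]
width: 0.0266
```

```bash
python3 -c "
from h import *
plan([.5913,-.2422,.28],.19,1,jaw=-.7)
s,d=snap('wrist','w16.png');s,d=snap('top','t16.png');s,d=snap('scene','s16.png')
a=cv2.resize(cv2.imread('pics/t16.png')[150:230,340:420],None,fx=5,fy=5,interpolation=cv2.INTER_CUBIC)
b=cv2.resize(cv2.imread('pics/s16.png')[220:300,140:220],None,fx=5,fy=5,interpolation=cv2.INTER_CUBIC)
cv2.imwrite('pics/c16.png',np.hstack([a,b]))
"
```

```text
pos [ 0.5901 -0.24    0.2825] w 0.02658522456405489 n 1
0.001, 0.0, 0.002, -0.24, 0.08, 0.25, -0.7
```

View pics/c16.png

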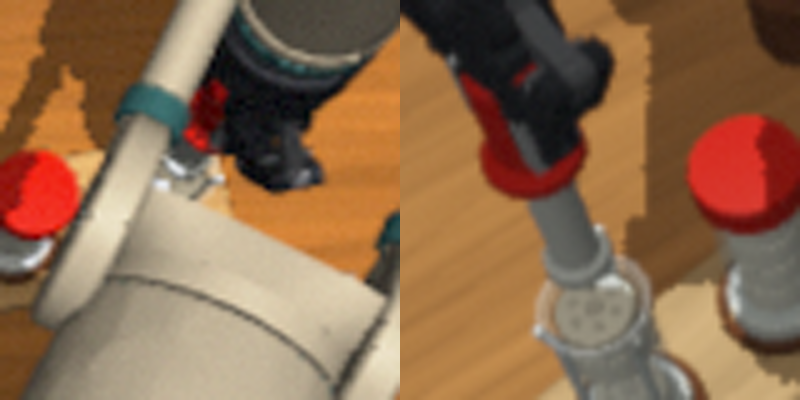

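View pics/w16.png

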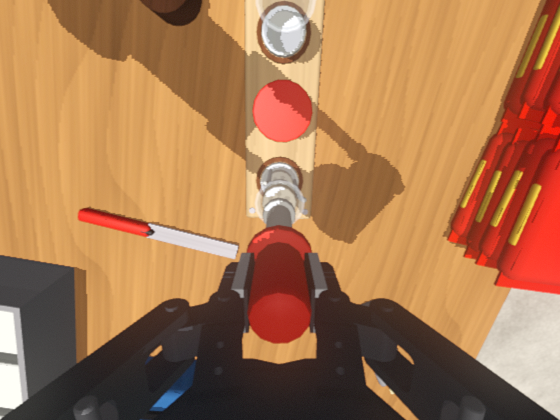

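Emit:
carry_out(
  plan=[0, 0, 0.002, -0.18, 0.08, 0.8, -0.7, 0, 0, 0, 0, 0, 0.8, -0.7, 0, 0, 0, 0, 0, 0, -0.7, 0, 0, 0, 0, 0, 0, -0.7],
)

```text
clock: 18.52
position: [0.591, -0.2417, 0.2646]
ee_rot: [-0.0, 0.637, 0.771, 0.0]
contact_force: [0.3, -0.8, -0.5]
width: 0.027
```

```bash
python3 -c "
from h import *
plan([.5913,-.2422,.255],.19,1,jaw=-.7)
s,d=snap('wrist','w17.png');s,d=snap('scene','s17.png')
a=cv2.resize(cv2.imread('pics/w17.png')[170:270,230:330],None,fx=4,fy=4,interpolation=cv2.INTER_CUBIC)
b=cv2.resize(cv2.imread('pics/s17.png')[240:320,140:220],None,fx=5,fy=5,interpolation=cv2.INTER_CUBIC)
cv2.imwrite('pics/c17.png',np.hstack([a,b]))
"
```

```text
pos [ 0.591  -0.2417  0.2646] w 0.02704575421776168 n 1
0.0, -0.001, -0.001, -0.06, 0.02, 0.96, -0.7
```

View pics/c17.png

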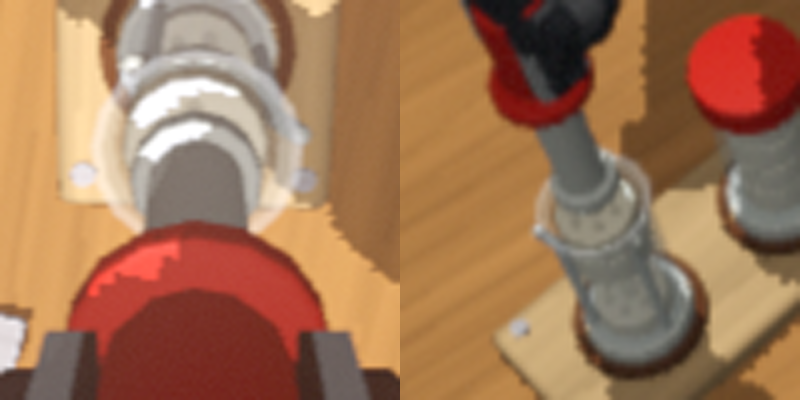

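Emit:
carry_out(
  plan=[0, 0, 0, -0.04, 0.02, 0.7, -0.7, 0, 0, 0, 0, 0, 0.6, -0.7, 0, 0, 0, 0, 0, 0.2, -0.7, 0, 0, 0, 0, 0, 0, -0.7],
)

```text
clock: 19.12
position: [0.5913, -0.242, 0.2488]
ee_rot: [-0.0, 0.637, 0.771, 0.0]
contact_force: [-0.6, 0.2, -0.9]
width: 0.0264
```

Emit:
carry_out(
  plan=[0, 0, 0, 0, 0, 0.2, -0.7, 0, 0, 0, 0, 0, 0, -0.7],
)

```text
clock: 19.38
position: [0.5916, -0.2422, 0.247]
ee_rot: [0.0, 0.637, 0.771, 0.0]
contact_force: [-1.3, -0.3, -1.0]
width: 0.0266
```

Emit:
carry_out(
  plan=[0, 0, 0, 0, 0, 0.2, -0.7, 0, 0, 0, 0, 0, 0, -0.7],
)

```text
clock: 19.62
position: [0.5918, -0.2423, 0.2459]
ee_rot: [0.001, 0.637, 0.771, 0.001]
contact_force: [0.2, -0.4, -1.1]
width: 0.0263
```

Emit:
carry_out(
  plan=[0, 0, 0, 0, 0, 0.2, -0.7, 0, 0, 0, 0, 0, 0.2, -0.7, 0, 0, 0, 0, 0, 0, -0.7],
)

```text
clock: 20.0
position: [0.5921, -0.2424, 0.243]
ee_rot: [0.002, 0.637, 0.771, 0.001]
contact_force: [-0.1, 0.5, 0.6]
width: 0.0267
```

Emit:
carry_out(
  plan=[0, 0, 0, 0, 0, 0.2, -0.7, 0, 0, 0, 0, 0, 0.2, -0.7, 0, 0, 0, 0, 0, 0, -0.7],
)

```text
clock: 20.38
position: [0.5922, -0.2424, 0.2391]
ee_rot: [0.002, 0.637, 0.771, 0.001]
contact_force: [-0.6, 0.6, 3.1]
width: 0.0266
```

Emit:
carry_out(
  plan=[0, 0, 0, 0, 0, 0.2, -0.7, 0, 0, 0, 0, 0, 0.2, -0.7],
)

```text
clock: 20.62
position: [0.5924, -0.2425, 0.2352]
ee_rot: [0.003, 0.637, 0.771, 0.001]
contact_force: [-0.7, 0.2, 4.1]
width: 0.0263
```

```bash
python3 -c "
from h import *
plan([.5913,-.2422,.232],.19,1,jaw=-.7)"
```

```text
pos [ 0.5924 -0.2425  0.2352] w 0.02633292668396631 n 1
0.005, 0.003, -0.001, 0.05, -0.1, 0.32, -0.7
```

Emit:
carry_out(
  plan=[0.004, 0.002, 0, 0, -0.04, 0.15, -0.7, 0, 0, 0, 0, 0, 0.15, -0.7],
)

```text
clock: 20.88
position: [0.5924, -0.2427, 0.2321]
ee_rot: [0.001, 0.637, 0.771, 0.0]
contact_force: [-0.2, -0.3, 3.5]
width: 0.0267
```

Emit:
carry_out(
  plan=[0, 0, 0, 0, -0.03, 0.15, -0.7, 0, 0, 0, 0, 0, 0.15, -0.7],
)

```text
clock: 21.12
position: [0.5922, -0.2427, 0.2289]
ee_rot: [0.001, 0.637, 0.771, 0.0]
contact_force: [-0.5, 0.7, 3.6]
width: 0.0265
```

Emit:
carry_out(
  plan=[0, 0, 0, 0.03, -0.04, 0.15, -0.7, 0, 0, 0, 0, 0, 0.15, -0.7],
)

```text
clock: 21.38
position: [0.5919, -0.2426, 0.2258]
ee_rot: [0.001, 0.637, 0.771, 0.0]
contact_force: [0.3, 0.4, 3.5]
width: 0.0266
```

Emit:
carry_out(
  plan=[0, 0, 0, 0.02, -0.03, 0.15, -0.7, 0, 0, 0, 0, 0, 0.15, -0.7],
)

```text
clock: 21.62
position: [0.5917, -0.2424, 0.2227]
ee_rot: [0.001, 0.637, 0.771, 0.0]
contact_force: [0.4, 0.9, 3.7]
width: 0.0265
```

Emit:
carry_out(
  plan=[0, 0, 0, 0, -0.02, 0.15, -0.7, 0, 0, 0, 0, 0, 0.15, -0.7],
)

```text
clock: 21.88
position: [0.5915, -0.2425, 0.2195]
ee_rot: [0.002, 0.637, 0.771, 0.0]
contact_force: [0.0, -0.2, 3.0]
width: 0.0264
```

Emit:
carry_out(
  plan=[0, 0, 0, 0, 0, 0.15, -0.7, 0, 0, 0, 0, 0, 0.15, -0.7],
)

```text
clock: 22.12
position: [0.5915, -0.2425, 0.2163]
ee_rot: [0.002, 0.637, 0.771, 0.0]
contact_force: [0.2, 0.6, 3.7]
width: 0.0268
```

Emit:
carry_out(
  plan=[0, 0, 0, 0, 0, 0.15, -0.7, 0, 0, 0, 0, 0, 0.15, -0.7],
)

```text
clock: 22.38
position: [0.5915, -0.2425, 0.213]
ee_rot: [0.001, 0.637, 0.771, 0.0]
contact_force: [-0.0, 0.4, 3.4]
width: 0.0266
```

Emit:
carry_out(
  plan=[0, 0, 0, 0, 0, 0.15, -0.7, 0, 0, 0, 0, 0, 0.1, -0.7],
)

```text
clock: 22.62
position: [0.5915, -0.2425, 0.2103]
ee_rot: [0.001, 0.637, 0.771, 0.0]
contact_force: [-0.0, 0.6, 3.0]
width: 0.0267
```

Emit:
carry_out(
  plan=[0, 0, 0, 0, 0, 0.15, -0.7, 0, 0, 0, 0, 0, 0.1, -0.7],
)

```text
clock: 22.88
position: [0.5916, -0.2426, 0.2083]
ee_rot: [0.002, 0.637, 0.771, 0.0]
contact_force: [-0.4, 0.0, 9.1]
width: 0.0267
```

Emit:
carry_out(
  plan=[0, 0, 0, 0, 0, 0.1, -0.7, 0, 0, 0, 0, 0, 0.1, -0.7],
)

```text
clock: 23.12
position: [0.5915, -0.2426, 0.2082]
ee_rot: [0.002, 0.637, 0.771, 0.0]
contact_force: [-0.3, 1.0, 7.4]
width: 0.0264
```

Emit:
carry_out(
  plan=[0, 0, 0, 0, 0, 0.1, -0.7, 0, 0, 0, 0, 0, 0.1, -0.7],
)

```text
clock: 23.38
position: [0.5914, -0.2426, 0.2082]
ee_rot: [0.003, 0.637, 0.771, 0.0]
contact_force: [-1.3, 1.5, 8.2]
width: 0.0263
```

Emit:
carry_out(
  plan=[0, 0, 0, 0, 0, 0.15, -0.7, 0, 0, 0, 0, 0, 0.15, -0.7],
)

```text
clock: 23.62
position: [0.5913, -0.2426, 0.2079]
ee_rot: [0.004, 0.637, 0.771, 0.001]
contact_force: [-1.6, 0.3, 10.8]
width: 0.0261
```

Emit:
carry_out(
  plan=[0, 0, 0, 0, 0, 0.17, -0.7, 0, 0, 0, 0, 0, 0.17, -0.7],
)

```text
clock: 23.88
position: [0.5911, -0.2425, 0.2077]
ee_rot: [0.005, 0.637, 0.771, 0.001]
contact_force: [-1.4, 2.3, 10.1]
width: 0.0265
```

Emit:
carry_out(
  plan=[0, 0, 0, 0, 0, 0.22, -0.7, 0, 0, 0, 0, 0, 0.22, -0.7],
)

```text
clock: 24.12
position: [0.591, -0.2425, 0.2072]
ee_rot: [0.006, 0.637, 0.771, 0.001]
contact_force: [-2.1, 1.6, 14.2]
width: 0.0269
```

Emit:
carry_out(
  plan=[0.003, 0.002, 0, 0, 0, 0.24, -0.7, 0, 0, 0, 0, 0, 0.24, -0.7],
)

```text
clock: 24.38
position: [0.5911, -0.2425, 0.2071]
ee_rot: [0.006, 0.637, 0.771, 0.0]
contact_force: [-2.3, 0.6, 14.4]
width: 0.0264
```

Emit:
carry_out(
  plan=[0, 0, 0, 0, 0, 0.25, -0.7, 0, 0, 0, 0, 0, 0.25, -0.7, 0, 0, 0, 0, 0, 0.25, -0.7],
)

```text
clock: 24.75
position: [0.5907, -0.2423, 0.207]
ee_rot: [0.008, 0.637, 0.771, 0.001]
contact_force: [-3.0, 1.9, 15.0]
width: 0.0265
```

Emit:
carry_out(
  plan=[0, 0, 0, 0, 0, 0.25, -0.7, 0, 0, 0, 0, 0, 0.25, -0.7, 0, 0, 0, 0, 0, 0.25, -0.7, 0, 0, 0, 0, 0, 0.25, -0.7],
)

```text
clock: 25.25
position: [0.5901, -0.242, 0.207]
ee_rot: [0.011, 0.637, 0.771, 0.001]
contact_force: [-3.0, 1.1, 14.5]
width: 0.0266
```

Emit:
carry_out(
  plan=[0, 0, 0, 0, 0, 0.25, -0.7, 0, 0, 0, 0, 0, 0.25, -0.7, 0, 0, 0, 0, 0, 0.25, -0.7, 0, 0, 0, 0, 0, 0.25, -0.7],
)

```text
clock: 25.75
position: [0.5895, -0.2416, 0.207]
ee_rot: [0.014, 0.637, 0.771, 0.001]
contact_force: [-1.8, 1.5, 14.4]
width: 0.0267
```

About 15.5 N on the rounds (14.5 measured plus the rod's weight), held for nearly 2 s, so I'll withdraw now.

Emit:
carry_out(
  plan=[0, 0, 0, 0, 0, -0.2, -0.7, 0, 0, 0, 0, 0, -0.5, -0.7, 0, 0, 0, 0, 0, 0, -0.7],
)

```text
clock: 26.12
position: [0.588, -0.241, 0.2122]
ee_rot: [0.011, 0.637, 0.771, 0.001]
contact_force: [-0.4, 0.8, -1.0]
width: 0.0267
```

```bash
python3 -c "
from h import *
plan([.5913,-.2422,.23],.19,2,jaw=-.7)
s,p,r=pose();print(r.as_matrix().round(4),s['contact_force'],s['qpos'])
s,d=snap('wrist','w18.png')"
```

```text
pos [ 0.588  -0.241   0.2122] w 0.02671458652962156 n 2
0.008, 0.008, 0.0, -0.11, 0.17, -0.88, -0.7, 0.008, 0.008, 0.0, -0.1, 0.16, -0.89, -0.7
[[-0.1891  0.9818  0.0185]
 [ 0.9818  0.1894 -0.0134]
 [-0.0167  0.0157 -0.9997]] [-0.44102285  0.82854721 -0.95543878] [-0.49685173  0.38071529  1.45812358 -0.00307148  1.28008803 -0.68639824]
```

View pics/w18.png

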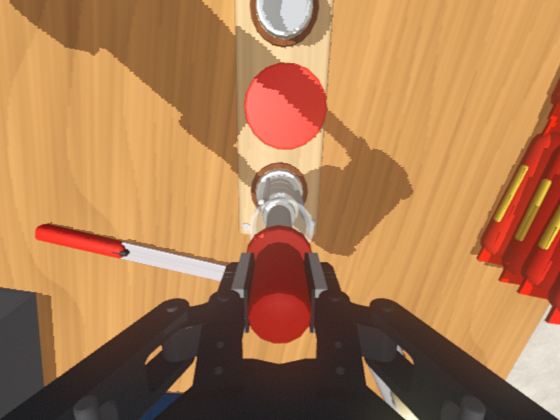

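Emit:
carry_out(
  plan=[0.008, 0.008, 0, -0.1, 0.17, -0.9, -0.7, 0.006, 0.006, 0, -0.05, 0.1, -1, -0.7, 0, 0, 0, 0, 0, -1.5, -0.7, 0, 0, 0, 0, 0, -1.5, -0.7, 0, 0, 0, 0, 0, 0, -0.7],
)

```text
clock: 26.8
position: [0.5913, -0.2422, 0.2645]
ee_rot: [0.001, 0.637, 0.771, -0.0]
contact_force: [-0.6, -0.0, -1.1]
width: 0.0268
```

```bash
python3 -c "
from h import *
plan([.5913,-.2422,.295],.19,2,jaw=-.7)
s,p,r=pose();print(s['contact_force'])"
```

```text
pos [ 0.5913 -0.2422  0.2645] w 0.02678298501929877 n 2
0.0, 0.001, 0.0, -0.01, 0.0, -1.53, -0.7, 0.0, 0.001, 0.0, -0.0, 0.0, -1.53, -0.7
[-0.62346918 -0.03400231 -1.051944  ]
```

Emit:
carry_out(
  plan=[0, 0, 0, 0, 0, -2, -0.7, 0, 0, 0, 0, 0, -1.5, -0.7, 0, 0, 0, 0, 0, 0, -0.7],
)

```text
clock: 27.18
position: [0.5906, -0.2418, 0.3003]
ee_rot: [0.0, 0.637, 0.771, -0.0]
contact_force: [0.2, -0.1, -0.8]
width: 0.0266
```

```bash
python3 -c "
from h import *
s,d=snap('wrist','w19.png')
plan([.4346,-.0571,.295],.19,7,jaw=-.7)
cv2.imwrite('pics/w19c.png',cv2.resize(cv2.imread('pics/w19.png')[140:350,180:380],None,fx=2.8,fy=2.8,interpolation=cv2.INTER_CUBIC))"
```

```text
pos [ 0.5903 -0.2416  0.2994] w 0.026128467907745683 n 7
-0.0, 0.0, 0.0, 3.01, -1.69, 0.07, -0.7, -0.0, 0.0, 0.0, 3.01, -1.69, 0.07, -0.7, -0.0, 0.0, 0.0, 3.01, -1.69, 0.07, -0.7, -0.0, 0.0, 0.0, 3.01, -1.69, 0.06, -0.7, -0.0, 0.0, 0.0, 3.01, -1.69, 0.06, -0.7, -0.0, 0.0, 0.0, 3.01, -1.69, 0.06, -0.7, -0.0, 0.0, 0.0, 3.01, -1.69, 0.06, -0.7
```

View pics/w19c.png

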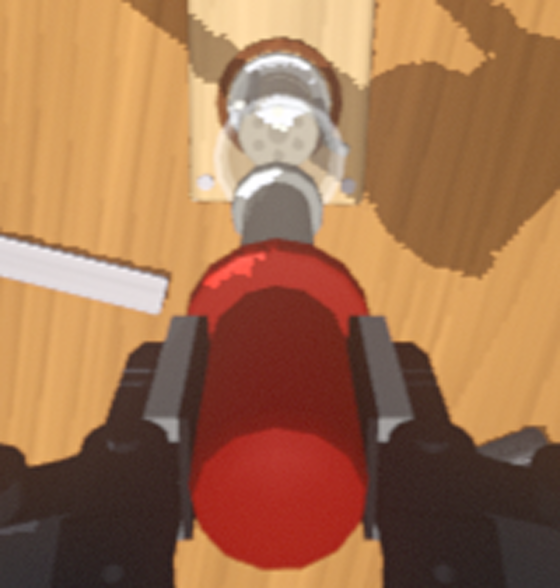

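Emit:
carry_out(
  plan=[0, 0, 0, 2, -1.1, 0, -0.7, 0, 0, 0, 3, -1.7, 0, -0.7, 0, 0, 0, 3.5, -1.9, 0, -0.7, 0, 0, 0, 3.5, -2, 0, -0.7, 0, 0, 0, 3.5, -2, 0, -0.7, 0, 0, 0, 2.5, -1.4, 0, -0.7, 0, 0, 0, 1, -0.6, 0, -0.7, 0, 0, 0, 0, 0, 0, -0.7, 0, 0, 0, 0, 0, 0, -0.7],
)

```text
clock: 28.35
position: [0.4428, -0.0706, 0.2921]
ee_rot: [-0.006, 0.637, 0.771, -0.002]
contact_force: [-0.1, 0.4, -1.0]
width: 0.0266
```

```bash
python3 -c "
from h import *
plan([.4346,-.0571,.22],.19,1,jaw=-.7)"
```

```text
pos [ 0.4428 -0.0706  0.2921] w 0.026580328589493295 n 1
-0.012, -0.006, -0.001, 1.43, -0.47, 7.23, -0.7
```

Emit:
carry_out(
  plan=[-0.011, -0.005, 0, 1.3, -0.5, 1, -0.7, 0, 0, 0, 0, 0, 2, -0.7, 0, 0, 0, 0, 0, 2, -0.7, 0, 0, 0, 0, 0, 0, -0.7, 0, 0, 0, 0, 0, 0, -0.7],
)

```text
clock: 28.98
position: [0.4403, -0.0628, 0.2411]
ee_rot: [0.001, 0.639, 0.769, 0.0]
contact_force: [0.5, 0.4, -0.4]
width: 0.0264
```

```bash
python3 -c "
from h import *
plan([.4346,-.0571,.19],.19,1,jaw=-.7)"
```

```text
pos [ 0.4403 -0.0628  0.2411] w 0.026420583650750566 n 1
0.002, 0.001, -0.005, 0.67, -0.46, 5.1, -0.7
```

Emit:
carry_out(
  plan=[0, 0, -0.005, 0.6, -0.45, 1.2, -0.7, 0, 0, 0, 0, 0, 1.5, -0.7, 0, 0, 0, 0, 0, 1, -0.7, 0, 0, 0, 0, 0, 0, -0.7, 0, 0, 0, 0, 0, 0, -0.7],
)

```text
clock: 29.6
position: [0.4353, -0.0576, 0.2038]
ee_rot: [0.003, 0.637, 0.771, 0.001]
contact_force: [0.1, -0.1, -0.9]
width: 0.0267
```

```bash
python3 -c "
from h import *
plan([.4346,-.0571,.18],.19,1,jaw=-.7)
s,d=snap('wrist','w20.png');s,d=snap('scene','s20.png')
a=cv2.resize(cv2.imread('pics/w20.png')[160:260,230:330],None,fx=4,fy=4,interpolation=cv2.INTER_CUBIC)
b=cv2.resize(cv2.imread('pics/s20.png')[160:240,180:260],None,fx=5,fy=5,interpolation=cv2.INTER_CUBIC)
cv2.imwrite('pics/c20.png',np.hstack([a,b]))"
```

```text
pos [ 0.4353 -0.0576  0.2038] w 0.0266953581910694 n 1
0.005, 0.003, 0.0, 0.07, -0.07, 2.38, -0.7
```

View pics/c20.png

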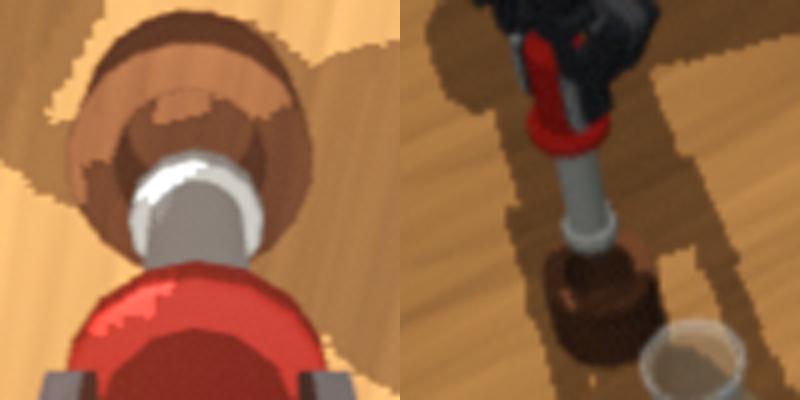

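Foot is over the hole, so I'll lower it in steps, watching force.

Emit:
carry_out(
  plan=[0.005, 0.003, 0, 0.06, -0.08, 1, -0.7, 0, 0, 0, 0, 0, 1.2, -0.7, 0, 0, 0, 0, 0, 0.7, -0.7, 0, 0, 0, 0, 0, 0, -0.7, 0, 0, 0, 0, 0, 0, -0.7],
)

```text
clock: 30.32
position: [0.4345, -0.0572, 0.1728]
ee_rot: [-0.0, 0.637, 0.771, -0.0]
contact_force: [0.5, 0.4, -0.1]
width: 0.0265
```

```bash
python3 -c "
from h import *
plan([.4346,-.0571,.132],.19,1,jaw=-.7)"
```

```text
pos [ 0.4345 -0.0572  0.1728] w 0.026494780918759897 n 1
-0.0, -0.0, 0.0, 0.01, 0.01, 4.08, -0.7
```

Emit:
carry_out(
  plan=[0, 0, 0, 0, 0, 0.8, -0.7, 0, 0, 0, 0, 0, 1, -0.7, 0, 0, 0, 0, 0, 0.7, -0.7, 0, 0, 0, 0, 0, 0, -0.7],
)

```text
clock: 30.82
position: [0.4346, -0.0572, 0.1461]
ee_rot: [-0.0, 0.637, 0.771, 0.0]
contact_force: [-0.4, 0.2, -1.4]
width: 0.0264
```

Emit:
carry_out(
  plan=[0, 0, 0, 0, 0, 0.5, -0.7, 0, 0, 0, 0, 0, 0.3, -0.7, 0, 0, 0, 0, 0, 0.1, -0.7, 0, 0, 0, 0, 0, 0, -0.7],
)

```text
clock: 31.32
position: [0.4349, -0.0573, 0.1368]
ee_rot: [0.0, 0.637, 0.771, 0.0]
contact_force: [0.6, -0.2, -0.8]
width: 0.0264
```

Emit:
carry_out(
  plan=[0, 0, 0, 0, 0, 0.25, -0.7, 0, 0, 0, 0, 0, 0.15, -0.7, 0, 0, 0, 0, 0, 0, -0.7],
)

```text
clock: 31.7
position: [0.4351, -0.0574, 0.1328]
ee_rot: [0.0, 0.637, 0.771, 0.0]
contact_force: [0.4, 0.6, -1.1]
width: 0.0265
```

Emit:
carry_out(
  plan=[0, 0, 0, 0, 0, 0.1, -0.7, 0, 0, 0, 0, 0, 0.1, -0.7, 0, 0, 0, 0, 0, 0.1, -0.7],
)

```text
clock: 32.08
position: [0.4353, -0.0576, 0.1308]
ee_rot: [0.001, 0.637, 0.771, 0.0]
contact_force: [-3.5, -0.0, 14.2]
width: 0.0263
```

Emit:
carry_out(
  plan=[0, 0, 0, 0, 0, 0, -0.7, 0, 0, 0, 0, 0, 0, -0.1, 0, 0, 0, 0, 0, 0, 0.2, 0, 0, 0, 0, 0, 0, 1, 0, 0, 0, 0, 0, 0, 1, 0, 0, 0, 0, 0, 0, 1],
)

```text
clock: 32.83
position: [0.4357, -0.0577, 0.131]
ee_rot: [0.001, 0.637, 0.771, 0.0]
contact_force: [0.2, 0.2, -1.1]
width: 0.0857
```

```bash
python3 -c "
from h import *
s,d=snap('wrist','w21.png');print(s['position'],s['width'],s['contact_force'])"
```

```text
[ 0.43568782 -0.05766818  0.13095798] 0.08567299738841337 [ 0.24835776  0.2322571  -1.1133535 ]
```

View pics/w21.png

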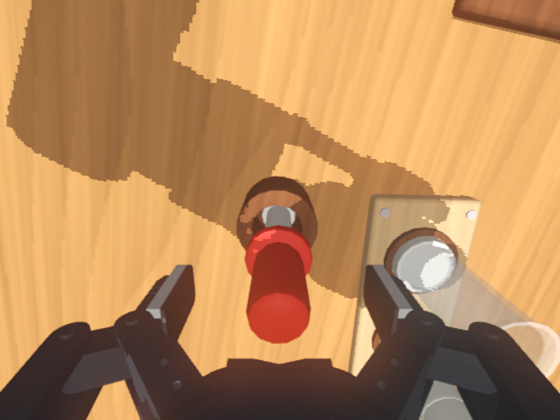

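Rod stands free in its stand. I'll raise straight up and away.

Emit:
carry_out(
  plan=[0, 0, 0, 0, 0, -1, 1, 0, 0, 0, 0, 0, -2, 1, 0, 0, 0, 0, 0, -3, 1, 0, 0, 0, 0, 0, -4, 1, 0, 0, 0, 0, 0, -4, 1, 0, 0, 0, -3, 0, 0, 1, 0, 0, 0, -2, 0, 0, 1, 0, 0, 0, 0, 0, 0, 1, 0, 0, 0, 0, 0, 0, 1],
)

```text
clock: 34.0
position: [0.445, -0.1069, 0.2813]
ee_rot: [0.004, 0.636, 0.771, 0.002]
contact_force: [0.3, 0.7, 0.8]
width: 0.0854
```

```bash
python3 -c "
from h import *
s,d=snap('wrist','w22.png');T=wT(s,d);print(s['position'],s['contact_force'])
overlay(cv2.imread('pics/w22.png'),d['mtx'],T,[.4347,-.057],[(.148,.028,(0,255,0)),(.096,.04,(255,0,0)),(.05,.06,(255,255,255))],(225,90,110,110),5,'pics/c22.png')
s,d=snap('scene','s22.png')
overlay(cv2.imread('pics/s22.png'),d['mtx'],d['world_from_camera'],[.5913,-.2422],[(.118,.001,(0,255,0))],(130,160,150,170),4,'pics/c22s.png')
"
```

```text
[ 0.44499587 -0.10692283  0.28133963] [0.27333914 0.73869168 0.80462307]
```

View pics/c22.png

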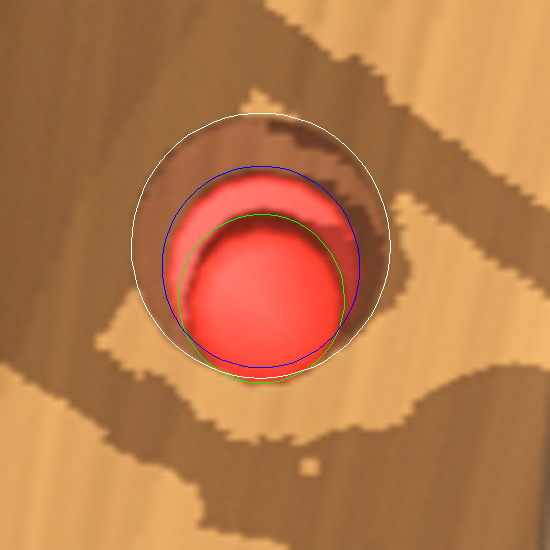

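View pics/c22s.png

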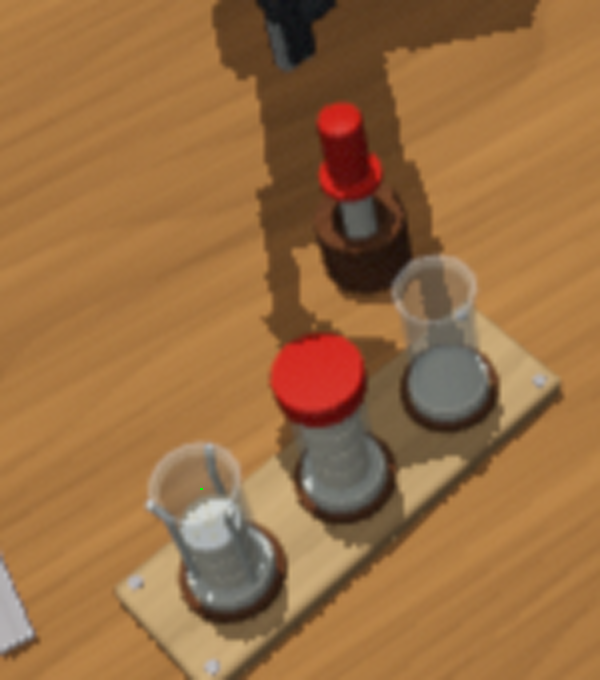

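View pics/s22.png

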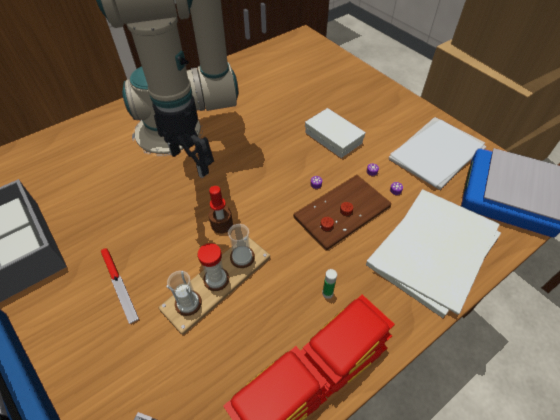

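```bash
python3 -c "
from h import *
print(manip.sign_off())"
```

```text
the job is handed in; nothing more can be done
None
```

The job is done and handed in at about 34 s of the 72 s allowed. No verdict came back, so the points below are my own readings.

- **Placing:** I dropped the loose cream round into the ribbed tube, and it landed level on the stuck one, with its top below the rim.
- **Pressing:** The rod slid both rounds down at roughly 4–5 N. They bottomed out with the stuck round about 27 mm above the tube's underside. I then held about 15.5 N for nearly 2 s: 14.5 N at the wrist plus the rod's weight. No reading came near 22 N, though I only read the force at the end of each short move.
- **Rod:** It is back in its stand. The last picture shows it upright and matching the centred outline to within 1–2 mm. I pressed it briefly onto the stand floor with about 14 N while setting it down.
- **Last checks:** The gripper was clear of everything. The red rounds, purple look-alikes, knife, glue stick and carton look unmoved, judged by eye only.
- **Not measured:** The gap between the two packed rounds. They looked stacked together in the last scene picture.
- **Off nominal:** The tool tilted about 0.03 rad while leaning; I corrected this as the rod came out.

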